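# Load a slide carrier into the low slide reader

## Robot

A 6-joint arm with a two-finger parallel gripper is mounted at the origin on a cart in front of the work surface, level with it; the furniture and walls round the work are solid. World frame = base frame: x ahead of the robot, y to its left, z up, the work surface at z = 0. Lengths are in mm, angles in degrees, forces in N, time in s.
With the tool pointing down it reaches from about 250 to 725 mm from the base axis. Payload 4 kg.
Tool frame: the origin (TCP) lies at the very end of the fingers, on their centre line; the grasp point (between the pads) lies 19 mm behind it (arm.grip_depth is the z of the grasp point in the tool frame, in mm); z points along the fingers, y is the direction in which the jaws open and shut (so a half turn about z gives the same grasp; the last joint's range is limited). The gripper opens to 85 mm and grips with 20 to 120 N. Pads are 22 mm wide; open, the fingers measure 114 mm over their backs; the gripper's body (76 mm by 85 mm) begins 54 mm behind the grasp point. The pads swing forward as they close: fully open they stand 13 mm farther back than shut.
Start: joints at [70.989, 13.785, 0.286, 76.501, 0, 90], TCP at [162.871, 472.729, 202.406] pointing down, gripper open.
Joint ranges: [-155.79, 155.79], [-60.16, 107.12], [-62.33, 73.08], [-114, 123.19], [-81.49, 82.49], [-180, 180]. Speed limits (degrees/s): [159.86, 159.86, 180, 180, 180, 180].

## Interface

Orientations are given as [roll, pitch, yaw] about the fixed x, y, z axes, in that order (R = Rz(yaw) Ry(pitch) Rx(roll)).
In Python, from rig import arm, cams, ticket gives the robot as it stands.
- The arm moves only by the tool play_rows, never from a script. Its argument "steps" is a list of rows, each a list of 3 entries, a list of its own where there are three numbers: the shift along the tool's x, y, z in cm, then the turn about the tool's z in rad, then the closure, from -1 (fully open) to 1 (shut). In form: [[[x, y, z], spin, grip], ...]. A call has exactly 5 rows; each row shifts and turns the pose as measured when the row begins, along the tool's axes as they then stand; what a row does not reach is not made up. A row lasts 1/12 s, in which the tool goes at most 41.7 mm and 7.16 degrees, less where a joint would pass 70% of its speed; a pose out of reach is approached as far as the arm can. A call is refused whole if a number of a shift passes 4.17 or a number of a turn 0.125, either way. A call with a gripper value outside its range is refused whole. The fingers move at their own pace and stop on an object; "newtons" is the grip in N (left out, the last holds). Time passes only in rows, so rows that do not move let the fingers close, or fill a call up. It gives the time, the measured TCP pose, the force and the opening at its end, in the units of the state.
- arm.sense(): the state, without advancing time (a new reading comes with each control period).
- cams.get_image(name): name is "scene" or "top"; returns a dict with "color" (420x560x3 uint8, blue, green, red), "camera_matrix" (3x3 intrinsics, pixels), "distortion" ([k1, k2, p1, p2, k3] as OpenCV has them; the pictures are not rectified), "rvec" (rotation vector, rad) and "tvec" (3), from world to camera coordinates, as OpenCV has them. Camera axes: x right, y down, z forward; pixel columns grow to the right and rows downward; lengths in mm; the calibration is good to about 2 mm. A picture is of the moment at which its call begins. There is no depth.
- ticket.job_done(): hands the job in, once; it reports no verdict.
The state is a dict: "time": time; "joint_pos": joint angles; "dq": joint speeds; "joint_torque": joint torques, N m; "eef_pos": TCP position; "orientation": TCP orientation; "wrist_force": force on the tool from outside, world axes, zero at the start; "moment": the same for the moment, N m; "gripper_width": opening from 0.0 (shut) to 1.0 (fully open).
Only numpy, scipy, OpenCV 4.12 (cv2) and the standard library are available. Lean on these libraries where they do the work, as an engineer would, in place of code of your own. Each camera call takes 0.05 s, during which the arm holds its last target.

## Task

Set the slide carrier flat in the open end of the reader's guide lane, grip tab to the outside, and slide it gently in under the low hood, past the spring drag of the hold-down bar, until it sits fully home against the hidden end stop. Do not force the end stop, leave the carrier in there and leave the other things on the bench where they are.

Things in the scene. Friction and masses are not known exactly. Their poses are not given: they have to be found in the camera images.
- reader: Fixed slide reader: white box hood with a straight lane through it. Origin: on the bench, lane centre line, below the hood's front edge. +x runs along the lane INTO the hood (push direction), y across it, z up. Base plate x = -165 to 75 mm, 110 wide; its top, the lane floor, is 6 mm above the bench. Hood x = 0 to 75 mm, 108 wide, top 62 mm above the bench; the opening under it is 15 mm high.
- lane_entry (a point): Point on the lane floor's centre line in the open entry, 125 mm before the hood (axes as the reader). Steel guide bars on both sides rise 6 mm over the lane floor: inner gap 80 mm from 160 to 90 mm before the hood, narrowing evenly to 65 mm at 30 mm before it, then 65 mm straight on under the hood.
- hold_down (a point): Lowest point of a sprung hold-down bar (round, 24 mm thick, does not turn) inside the hood, 18 mm behind its front edge. It presses on the carrier with about 1.5 N. The carrier's sloped front edge must lift it 1.2 mm: the push meets about 5 to 8 N here (carrier origin at reader x = -41 to -27 mm), then 2 to 5 N of drag, more if the pusher also leans down on the carrier. This is not the end stop.
- carrier: Grey slide carrier, 150 g: tray 120 (x) x 62 (y) x 12 mm high, two glass slides in its top, front corners bevelled, front top edge sloped 12 to 9 mm. Origin: centre of its underside; +x to its front end (goes in first). Upright grip tab 24 (x) x 10 (y) mm, at x = -40 mm, 12 to 36 mm above the underside: grip it across y. Rear end face at x = -60 mm, free to push on.
- tab (a point): Middle of the top edge of the carrier's grip tab (36 mm above the carrier's underside).
- home_pin (a joint): Sprung pin in the end stop: a rigid, delicate block (20 N at most) hidden in the hood, not measured, its face 38 to 70 mm behind the hood's front edge (differs each time): a home carrier's origin is at reader x = -22 to 10 mm. Value 0: pin out, 6 mm proud, untouched; 0.006 m: flush, carrier against the stop. Pin resists 0.4 to 0.7 N; the bar's drag keeps the carrier from springing back.
- tape_duct: Bystander: loose grey roll of tape lying flat, 107 mm diameter, 48 mm high. Origin: centre of its underside.
- sample_0: Bystander: loose white sample bottle, 40 mm diameter, 85 mm high. Origin: centre of its underside.
- filter_1: Bystander: loose white filter disc, 48 mm diameter, 46 mm high. Origin: centre of its underside.

How it is judged:
By the outcome, as a careful person would: the job done as asked, in the order asked, and still so for the second after the job is handed in, with the robot touching nothing.
It also fails if it takes over 72 s, if anything falls off the work surface, if the arm or the gripper's body presses on something with over 40 N, if the wrist force passes 120 N, or if a joint passes its speed limit or range.

## Working session

There is one attempt and no reset: what is moved stays moved. The work goes in short steps, Python scripts to look and compute and a tool call to move; the robot and the scene stay as the last step left them, time stands still between calls to the robot, and variables do not carry over. Pictures are saved under pics/ and viewed, and the job is handed in when it is done.

Besides the shell and the picture viewer there is one more tool, called after ">>>" as name(argument=value, ...) on one line, values as JSON. play_rows: Moves the arm, as the interface text tells. Its arguments: {"type":"object","properties":{"steps":{"type":"array","items":{"type":"array"}},"newtons":{"type":"number"}},"required":["steps"]}

```bash
ls; mkdir -p pics
python3 - <<'E'
from rig import arm,cams,ticket
import cv2
print(arm.sense(), arm.grip_depth)
for n in("scene","top"):
    i=cams.get_image(n);cv2.imwrite(f"pics/{n}0.png",cv2.resize(i["color"],(800,600),interpolation=cv2.INTER_CUBIC))
    print(n,i["camera_matrix"],i["distortion"],i["rvec"],i["tvec"])
E
```

```text
pics
{'time': 0.0, 'joint_pos': array([ 7.09892131e+01,  1.38338152e+01,  2.13574016e-01,  7.65012752e+01,
       -7.34683564e-04,  8.99976654e+01]), 'dq': array([ 0.07708183, -0.04642488,  0.00281888,  0.11753511,  0.01896355,
       -0.00637532]), 'joint_torque': array([ 1.17361236e-03, -3.72315574e+01,  2.52409726e+01,  1.68956205e-02,
        6.36055825e-05,  2.58611351e-06]), 'eef_pos': array([162.65166381, 472.07290316, 201.49799666]), 'orientation': array([-1.79878484e+02,  7.29730487e-04,  1.60991549e+02]), 'wrist_force': array([-0.6834811 , -0.08845234, -0.03269515]), 'moment': array([-0.02641646,  0.03590154,  0.01290976]), 'gripper_width': 1.0014452614447933} -18.700000000000003
scene [[472.84777869   0.         269.65990415]
 [  0.         472.84777869 204.29960819]
 [  0.           0.           1.        ]] [-0.02492593  0.          0.          0.          0.        ] [ 2.09897297 -0.68329903  0.36492094] [-459.46290308  226.13388188  935.53584672]
top [[445.62696034   0.         278.22361758]
 [  0.         445.62696034 211.01970225]
 [  0.           0.           1.        ]] [-0.11296095  0.          0.          0.          0.        ] [ 2.00178161 -2.10891305  0.31498586] [ 11.35058063 535.77335303 963.31378569]
```

View pics/scene0.png

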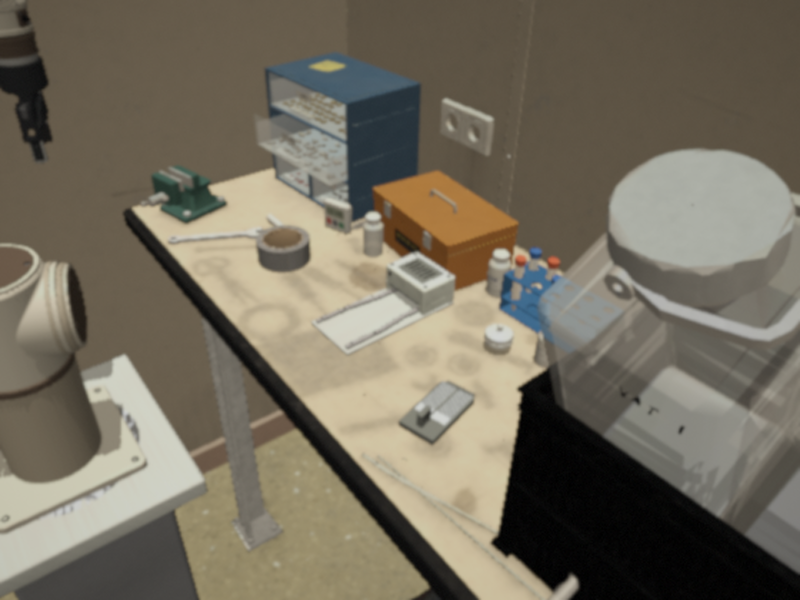

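View pics/top0.png

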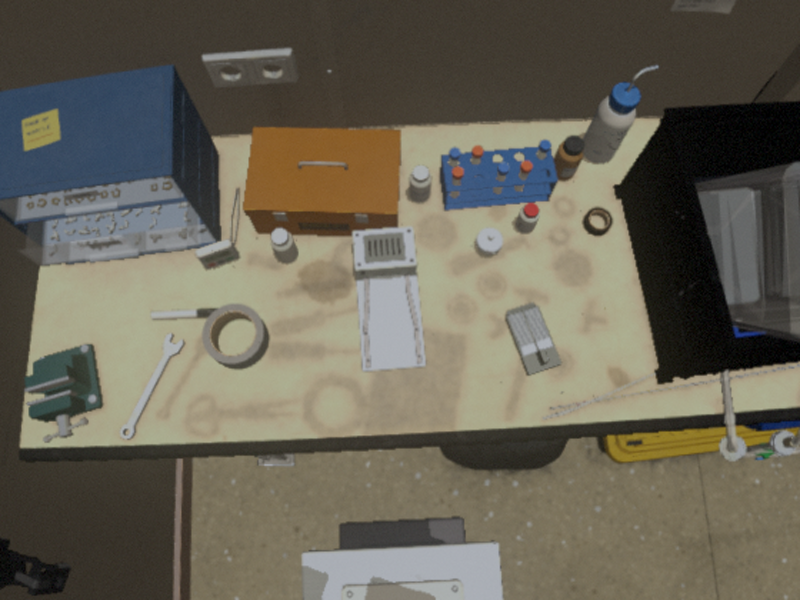

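```bash
cat > h.py <<'E'
import numpy as np,cv2
from rig import arm,cams,ticket
def crop(n,x0,y0,w,h,s,out):
    i=cams.get_image(n);c=i["color"][y0:y0+h,x0:x0+w]
    cv2.imwrite("pics/"+out,cv2.resize(c,None,fx=s,fy=s,interpolation=cv2.INTER_CUBIC)); return i
def proj(i,P):
    return cv2.projectPoints(np.array(P,float).reshape(-1,3),i["rvec"],i["tvec"],i["camera_matrix"],i["distortion"])[0].reshape(-1,2)
def back(i,uv,z):
    R=cv2.Rodrigues(i["rvec"])[0]
    n=cv2.undistortPoints(np.array(uv,float).reshape(-1,1,2),i["camera_matrix"],i["distortion"]).reshape(-1,2)
    C=-R.T@np.array(i["tvec"]).ravel();out=[]
    for (a,b),zz in zip(n,np.broadcast_to(z,len(n))):
        d=R.T@np.array([a,b,1]);out.append(C+d*(zz-C[2])/d[2])
    return np.array(out)
E
python3 - <<'E'
from h import *
crop("top",235,150,75,115,5.2,"a_top_reader.png")
crop("top",345,205,60,65,9,"a_top_carr.png")
crop("scene",215,170,110,80,7,"a_sc_reader.png")
crop("scene",270,260,70,55,10,"a_sc_carr.png")
E
```

```text
(no output)
```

View pics/a_top_reader.png

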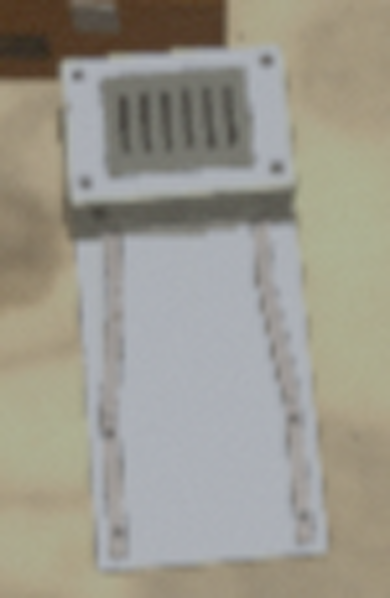

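View pics/a_top_carr.png

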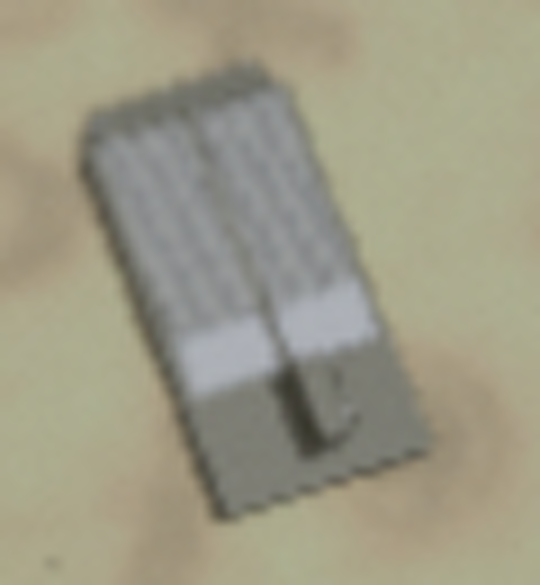

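View pics/a_sc_reader.png

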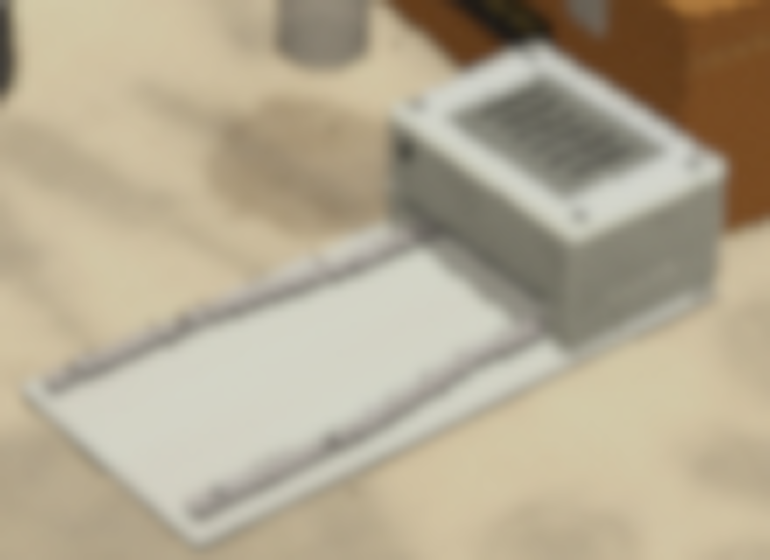

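View pics/a_sc_carr.png

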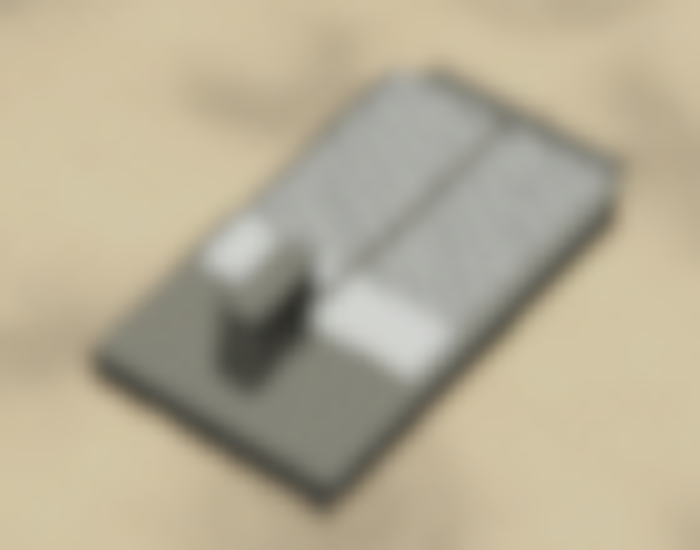

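```bash
cat > fit.py <<'E'
from h import *
from scipy.optimize import least_squares
I={n:cams.get_image(n) for n in("top","scene")}
def px(uv,o,s): return (np.array(uv,float)+.5)/s-.5+np.array(o)
def W(p,P):
    c,s=np.cos(p[2]),np.sin(p[2]);P=np.array(P,float)
    return np.array([p[0]+c*P[0]-s*P[1],p[1]+s*P[0]+c*P[1],P[2]])
def res(p,pts,lines):
    r=[]
    for n,P,uv in pts: r+=list(proj(I[n],W(p,P))[0]-uv)
    for n,A,B,uv in lines:
        a=proj(I[n],W(p,A))[0];b=proj(I[n],W(p,B))[0];d=b-a;d/=np.linalg.norm(d)
        r.append(d[0]*(uv[1]-a[1])-d[1]*(uv[0]-a[0]))
    return np.array(r)
def fit(p0,pts,lines=[]):
    o=least_squares(res,p0,args=(pts,lines),x_scale=[10,10,.1],loss='soft_l1');
    return o.x,np.round(res(o.x,pts,lines),2)
E
python3 - <<'E'
from fit import *
t=lambda u,v:px((u,v),(235,150),5.2)
s=lambda u,v:px((u,v),(215,170),7)
R=[("top",(-165,55,6),t(98,570)),("top",(-165,-55,6),t(326,550)),("top",(0,54,62),t(70,207)),("top",(0,-54,62),t(295,190)),("top",(75,-54,62),t(284,45)),("top",(75,54,62),t(60,60)),
("scene",(-165,55,6),s(26,390)),("scene",(-165,-55,6),s(198,546)),("scene",(0,54,62),s(393,110)),("scene",(0,-54,62),s(573,240)),("scene",(75,-54,62),s(726,163)),("scene",(75,54,62),s(540,40)),("scene",(0,-54,6),s(570,350))]
for sel in(None,"top","scene"):
    p,r=fit([450,0,0],[q for q in R if sel in(None,q[0])]);print("reader",p[:2],np.degrees(p[2]),r)
t=lambda u,v:px((u,v),(345,205),9)
s=lambda u,v:px((u,v),(270,260),10)
C=[("top",(-60,31,0),t(216,520)),("top",(-60,-31,12),t(432,450)),("top",(-40,0,36),t(336,410)),
("scene",(-60,31,12),s(95,352)),("scene",(-60,-31,12),s(325,490)),("scene",(-40,0,36),s(267,277))]
L=[("top",(-60,-31,12),(60,-31,12),t(300,105)),("top",(-60,31,0),(60,31,0),t(83,175)),("scene",(-60,-31,12),(60,-31,12),s(605,195)),("scene",(-60,31,12),(60,31,12),s(370,85)),
("top",(60,-31,9),(60,31,9),t(180,80)),("scene",(60,-31,9),(60,31,9),s(530,118))]
for sel in(None,"top","scene"):
    p,r=fit([400,-200,.2],[q for q in C if sel in(None,q[0])],[q for q in L if sel in(None,q[0])]);print("carr",p[:2],np.degrees(p[2]),r)
E
```

```text
reader [606.68476398  -1.02400157] 1.9473109725894726 [ 0.59 -0.22  1.46 -0.18  0.34 -1.42  1.18 -1.81  0.45 -1.9   0.36 -1.24
 -2.16 -0.51 -1.09 -0.1  -2.14 -1.07 -0.68 -0.79 -0.15 -0.13 -1.14 -0.29
 -1.13  1.69]
reader [603.69698015   0.73295122] 1.6323141264075072 [-0.46  0.93  0.47  1.21 -0.35 -0.35  0.54 -0.52 -0.01 -0.68 -0.15 -0.23]
reader [608.5088857   -3.52567516] 1.95244277000095 [-1.01 -0.26  0.16  0.17 -1.   -0.87  0.54 -0.56  1.05  0.08 -0.03 -0.09
  0.06  1.92]
carr [ 482.77690265 -248.91603723] 15.544333075896832 [ 1.09  0.25  1.29 -0.97 -0.62 -2.24 -1.84 -0.34 -0.27 -0.07 -0.76  0.14
 -0.48 -0.55 -0.25  0.89 -0.07 -0.11]
carr [ 481.2869498  -247.46075501] 14.531670946217279 [ 0.09  0.81  0.47  0.   -1.42 -1.52 -0.08 -0.16  0.35]
carr [ 483.77269521 -249.90132265] 15.753828399709851 [-1.12 -0.19  0.55  0.03 -0.02  0.24 -0.7   0.47 -0.34]
```

>>> play_rows(steps=[[[-2.6,-3.1,0],0,-1],[[-2.6,-3.1,0],0,-1],[[-2.6,-3.1,0],0,-1],[[-2.6,-3.1,0],0,-1],[[-2.6,-3.1,0],0,-1]])

```text
time: 0.82
eef_pos: [236.0, 285.3, 199.6]
orientation: [179.9, -0.0, 161.8]
wrist_force: [0.8, -0.5, 0.5]
gripper_width: 0.999
```

>>> play_rows(steps=[[[-2.6,-3.1,0],0,-1],[[-2.6,-3.1,0],0,-1],[[-2.6,-3.1,0],0,-1],[[-2.6,-3.1,0],0,-1],[[-2.6,-3.1,0],0,-1]])

```text
time: 1.23
eef_pos: [311.6, 90.9, 200.4]
orientation: [179.7, 0.2, 162.1]
wrist_force: [0.9, 0.3, -0.2]
gripper_width: 1.002
```

>>> play_rows(steps=[[[-2.6,-3.1,0],0,-1],[[-2.6,-3.1,0],0,-1],[[-2.6,-3.1,0],0,-1],[[-2.6,-3.1,0],0,-1],[[-2.6,-3.1,0],0,-1]])

```text
time: 1.65
eef_pos: [387.8, -103.6, 202.5]
orientation: [179.5, 0.7, 162.0]
wrist_force: [1.8, 0.9, -0.1]
gripper_width: 1.001
```

>>> play_rows(steps=[[[0,0,0.5],-0.12,-1],[[0,0,0.5],-0.12,-1],[[0,0,0.5],-0.12,-1],[[0,0,0.5],-0.12,-1],[[0,0,0.5],-0.12,-1]])

```text
time: 2.07
eef_pos: [392.3, -115.3, 177.8]
orientation: [-179.7, 1.1, -163.2]
wrist_force: [0.1, -0.7, -0.7]
gripper_width: 1.001
```

```bash
cat >> h.py <<'E'
from scipy.spatial.transform import Rotation as Ro
def togo(x,y,z,yaw):
    s=arm.sense();R=Ro.from_euler('xyz',s['orientation'],degrees=True).as_matrix()
    d=R.T@(np.array([x,y,z])-s['eef_pos']);dy=-np.radians((yaw-s['orientation'][2]+180)%360-180)
    print("t",round(s['time'],2),"pos",s['eef_pos'].round(1),s['orientation'].round(2),"F",s['wrist_force'].round(1),"w",round(s['gripper_width'],3),"TOGO cm",(d/10).round(2),"spin",round(dy,3),"q6",s['joint_pos'][5].round(1))
E
python3 -c "
from h import *
togo(443.9,-259.2,120,195.2)"
```

```text
t 2.07 pos [ 392.3 -115.3  177.8] [-179.69    1.08 -163.21] F [ 0.1 -0.7 -0.7] w 1.001 TOGO cm [ -0.67 -15.24   5.87] spin 0.028 q6 -33.4
```

>>> play_rows(steps=[[[-0.14,-3.0,1.1],0.014,-1],[[-0.14,-3.0,1.1],0.014,-1],[[-0.14,-3.0,1.1],0,-1],[[-0.14,-3.0,1.1],0,-1],[[-0.14,-3.0,1.1],0,-1]])

```text
time: 2.48
eef_pos: [443.1, -258.6, 123.9]
orientation: [-179.7, 1.3, -164.1]
wrist_force: [0.8, 0.8, 0.7]
gripper_width: 1.0
```

```bash
python3 -c "
from h import *
togo(443.9,-259.2,90,195.2)
crop('top',320,180,110,110,7,'b_top.png')
crop('scene',250,220,110,90,7,'b_sc.png')"
```

```text
t 2.48 pos [ 443.1 -258.6  123.9] [-179.67    1.34 -164.1 ] F [0.8 0.8 0.7] w 1.0 TOGO cm [ 0.02 -0.06  3.39] spin 0.012 q6 -46.6
```

View pics/b_top.png

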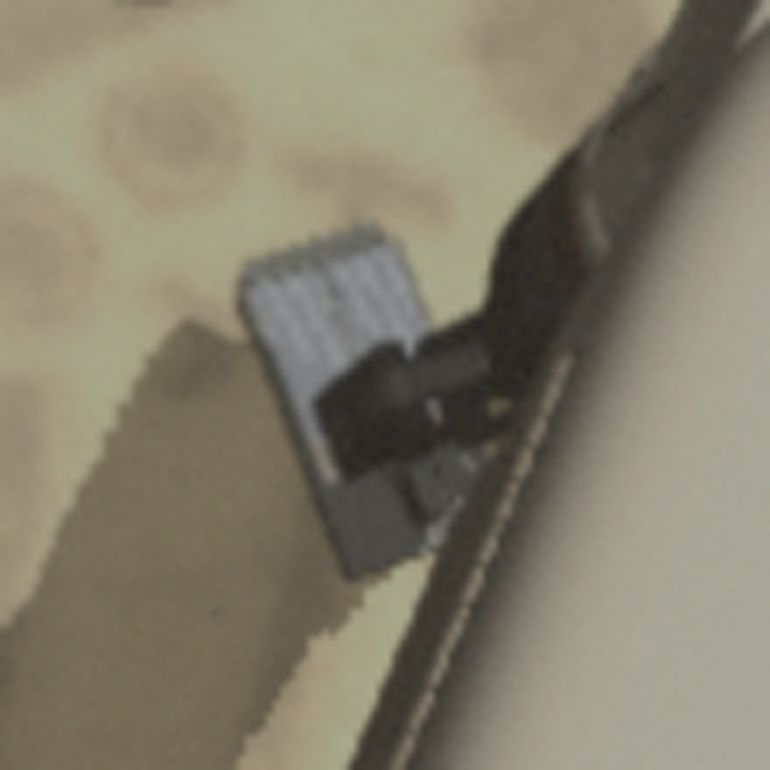

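View pics/b_sc.png

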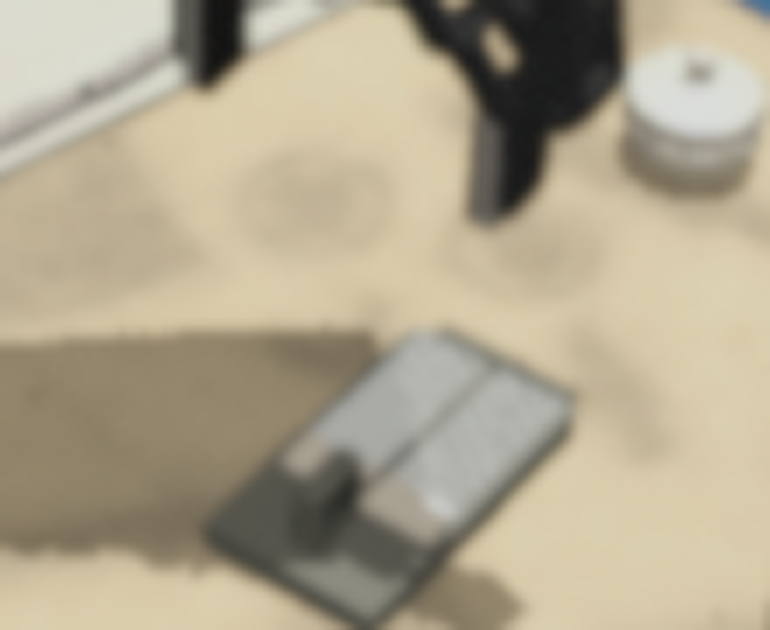

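```bash
python3 -c "
from fit import *
s=arm.sense();R=Ro.from_euler('xyz',s['orientation'],degrees=True).as_matrix()
for dz in(0,-13):
  P=[s['eef_pos']+R@np.array([dx,y,dz]) for y in(-42.5,-57,42.5,57) for dx in(-11,11)]
  print(((proj(I['scene'],P)+.5-[250,220])*7-.5).round(0).tolist())
  print(((proj(I['top'],P)+.5-[320,180])*7-.5).round(0).tolist())
"
```

```text
[[474.0, 288.0], [429.0, 333.0], [519.0, 310.0], [474.0, 356.0], [223.0, 164.0], [176.0, 205.0], [182.0, 144.0], [135.0, 184.0]]
[[592.0, 349.0], [619.0, 413.0], [633.0, 335.0], [660.0, 399.0], [347.0, 434.0], [373.0, 499.0], [305.0, 449.0], [331.0, 514.0]]
[[477.0, 252.0], [431.0, 297.0], [522.0, 275.0], [477.0, 320.0], [223.0, 129.0], [176.0, 169.0], [182.0, 109.0], [135.0, 149.0]]
[[603.0, 340.0], [630.0, 404.0], [645.0, 325.0], [672.0, 389.0], [355.0, 425.0], [382.0, 491.0], [312.0, 440.0], [338.0, 506.0]]
```

>>> play_rows(steps=[[[0,0,0],0,1],[[0,0,0],0,1],[[0,0,0],0,1],[[0,0,0],0,1],[[0,0,0],0,1]])

```text
time: 3.1
eef_pos: [441.8, -253.6, 126.2]
orientation: [-179.7, 1.4, -163.9]
wrist_force: [0.2, 0.5, 0.9]
gripper_width: 0.296
```

>>> play_rows(steps=[[[0,0,0],0,1],[[0,0,0],0,1],[[0,0,0],0,1],[[0,0,0],0,1],[[0,0,0],0,1]])

```text
time: 3.52
eef_pos: [442.4, -252.6, 127.6]
orientation: [-179.6, 1.5, -163.8]
wrist_force: [-0.0, -0.1, 0.1]
gripper_width: 0.001
```

```bash
python3 -c "
from h import *
togo(443.9,-259.2,90,195.2)
crop('top',350,210,60,60,10,'c_top.png')
crop('scene',260,210,80,70,10,'c_sc.png')
togo(443.9,-259.2,90,195.2)
"; python3 -c "
from fit import *
s=arm.sense();R=Ro.from_euler('xyz',s['orientation'],degrees=True).as_matrix()
P=[s['eef_pos']+R@np.array([dx,0,0]) for dx in(-11,0,11)]
print(((proj(I['scene'],P)+.5-[260,210])*10-.5).round(0).tolist())
print(((proj(I['top'],P)+.5-[350,210])*10-.5).round(0).tolist())
"
```

```text
t 3.52 pos [ 442.4 -252.6  127.6] [-179.63    1.46 -163.81] F [-0.  -0.1  0.1] w 0.001 TOGO cm [ 0.14 -0.65  3.76] spin 0.017 q6 -46.4
t 3.62 pos [ 442.4 -252.6  127.5] [-179.64    1.45 -163.81] F [-0.8  0.   0.3] w 0.003 TOGO cm [ 0.13 -0.65  3.75] spin 0.017 q6 -46.4
[[380.0, 392.0], [347.0, 422.0], [314.0, 453.0]]
[[355.0, 256.0], [374.0, 302.0], [393.0, 348.0]]
```

View pics/c_top.png

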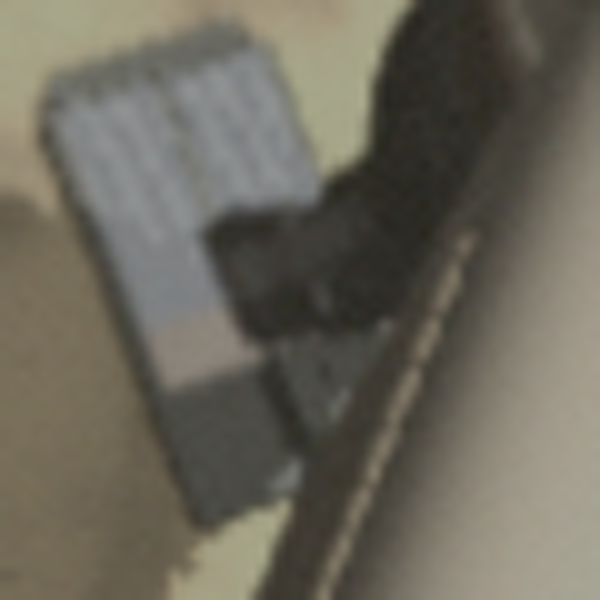

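View pics/c_sc.png

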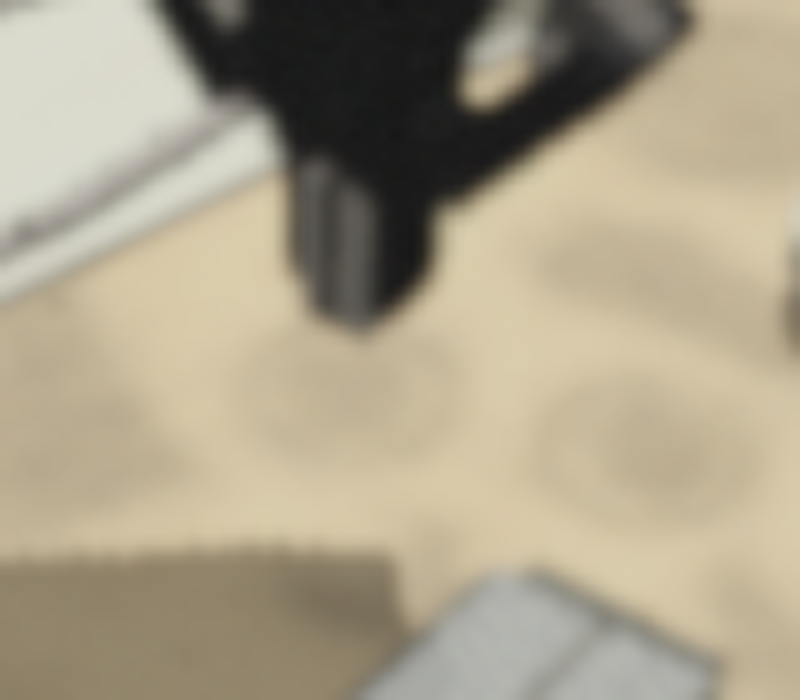

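```bash
python3 -c "
from fit import *
for n in I:
  R=cv2.Rodrigues(I[n]['rvec'])[0];print(n,(-R.T@np.array(I[n]['tvec']).ravel()).round(0))
s=arm.sense();print(s['joint_pos'])
def rays(n,uv):
  a,b=back(I[n],[uv,uv],[0,200]);return a,b-a
a,d=rays('scene',px((365,300),(260,210),10));
for uv in((295,265),(270,270),(330,255)):
  b,e=rays('top',px(uv,(350,210),10))
  t=np.linalg.lstsq(np.stack([d,-e],1),b-a,rcond=None)[0];print(a+d*t[0],b+e*t[1])
"
python3 -c "
from h import *
i=crop('scene',0,130,160,280,2,'base.png')
P=[[0,0,0]]+[[x,y,0] for x in(-100,100) for y in (-100,100)]
print(((proj(i,P)-[0,130])*2).round(0).tolist())
i=crop('top',100,20,400,390,2,'topb.png')
print(((proj(i,P)-[100,20])*2).round(0).tolist())
"
```

```text
top [ 221.  -10. 1080.]
scene [ -10. -781.  727.]
[-30.25990301  16.41621106  -7.72190244  64.60169609   0.80221112
 -46.42888124]
[ 457.95500936 -237.80122354  140.46882159] [ 449.16982925 -233.59989667  137.34559435]
[ 460.82158431 -234.47607217  136.87851945] [ 449.43791607 -228.99544445  132.86542504]
[ 454.11374441 -242.25698961  145.27989473] [ 449.45591772 -240.05324176  143.60198188]
[[78.0, 375.0], [-8.0, 497.0], [-49.0, 358.0], [212.0, 394.0], [147.0, 279.0]]
[[367.0, 860.0], [462.0, 948.0], [281.0, 957.0], [449.0, 763.0], [274.0, 773.0]]
```

View pics/base.png

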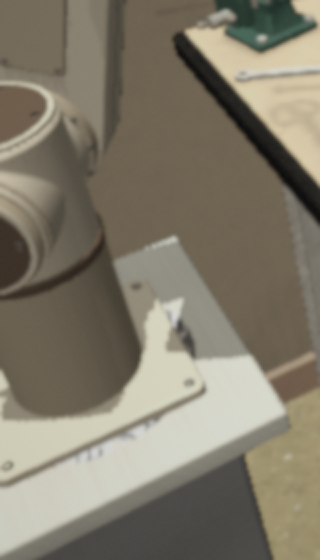

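View pics/topb.png

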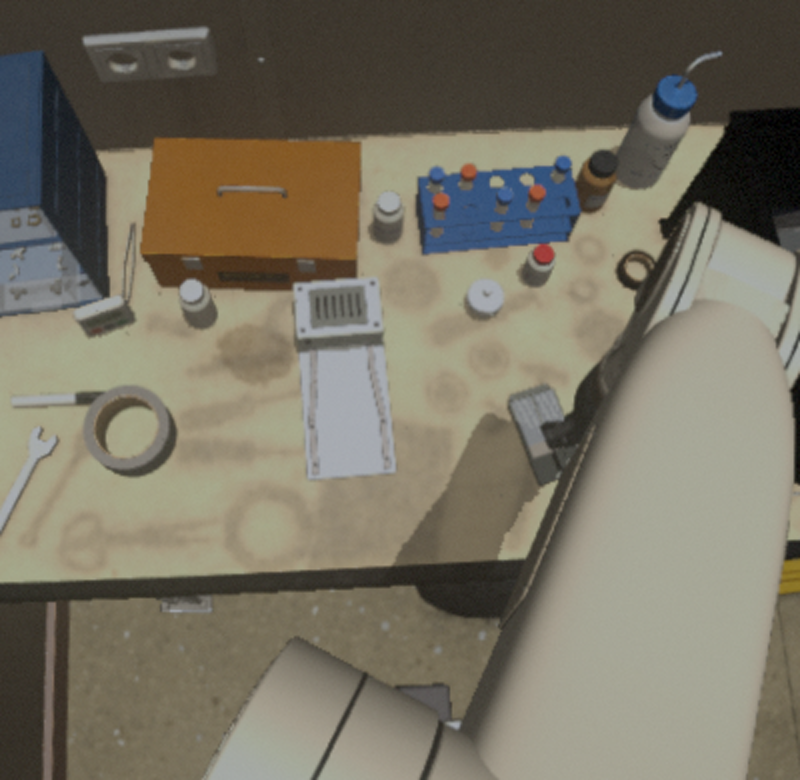

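```bash
python3 -c "
from fit import *
a=back(I['top'],[px((210,240),(350,210),10),px((250,335),(350,210),10),px((322,300),(350,210),10)],128);print(a.round(1))
a=back(I['scene'],[px((310,300),(260,210),10),px((363,333),(260,210),10),px((435,262),(260,210),10)],128);print(a.round(1))
a=back(I['scene'],[px((310,300),(260,210),10),px((363,333),(260,210),10),px((435,262),(260,210),10)],143);print(a.round(1))
"
```

```text
[[ 458.2 -217.5  128. ]
 [ 436.2 -224.   128. ]
 [ 443.2 -240.9  128. ]]
[[ 459.  -219.8  128. ]
 [ 461.1 -234.   128. ]
 [ 486.9 -225.1  128. ]]
[[ 447.3 -233.9  143. ]
 [ 449.3 -247.7  143. ]
 [ 474.5 -239.   143. ]]
```

```bash
python3 -c "
from fit import *
R=Ro.from_euler('xyz',[-179.88,0,160.99],degrees=True).as_matrix()
for n in I: print(n,(proj(I[n],[np.array([162.65,472.07,201.5])+R@np.array([0,y,dz]) for dz in(0,-13,-30) for y in (-42,0,42)])*800/560).round(0).tolist())
"; python3 -c "
import cv2
a=cv2.imread('pics/scene0.png')[0:200,0:120];cv2.imwrite('pics/s.png',cv2.resize(a,None,fx=4,fy=4))
a=cv2.imread('pics/top0.png')[500:600,0:150];cv2.imwrite('pics/t.png',cv2.resize(a,None,fx=5,fy=5))"
```

```text
top [[79.0, 565.0], [52.0, 554.0], [26.0, 544.0], [74.0, 566.0], [47.0, 555.0], [21.0, 544.0], [68.0, 567.0], [41.0, 556.0], [14.0, 545.0]]
scene [[47.0, 183.0], [49.0, 173.0], [51.0, 164.0], [45.0, 176.0], [47.0, 167.0], [49.0, 157.0], [42.0, 167.0], [44.0, 158.0], [47.0, 149.0]]
```

View pics/s.png

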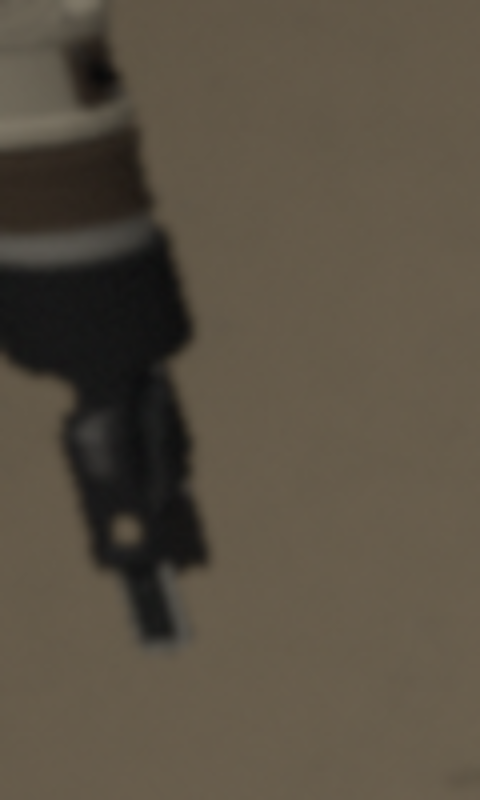

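View pics/t.png

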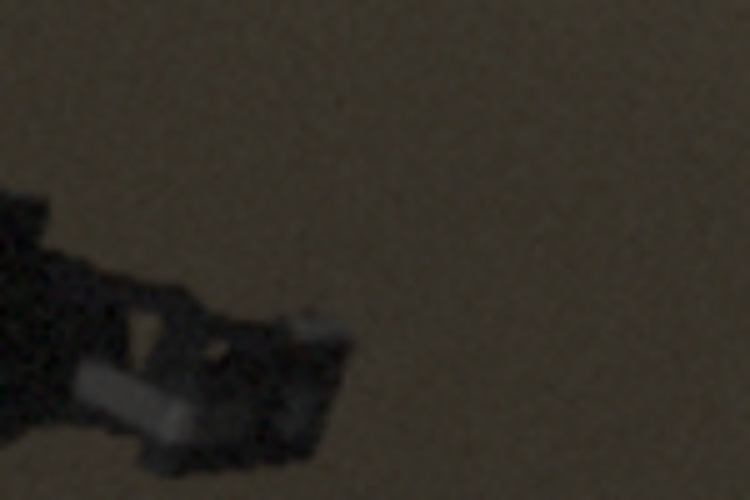

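>>> play_rows(steps=[[[0.03,-0.13,1.2],0.015,1],[[0.03,-0.13,1.2],0,1],[[0.03,-0.13,1.2],0,1],[[0.03,-0.13,1.2],0,1],[[0.03,-0.13,1.2],0,1]])

```text
time: 4.53
eef_pos: [447.5, -261.1, 69.3]
orientation: [-179.3, 1.8, -164.7]
wrist_force: [0.2, 0.6, -0.0]
gripper_width: -0.0
```

>>> play_rows(steps=[[[0,0,0],0,1],[[0,0,0],0,1],[[0,0,0],0,1],[[0,0,0],0,1],[[0,0,0],0,1]])

```text
time: 4.95
eef_pos: [446.4, -260.5, 68.3]
orientation: [-179.4, 1.7, -164.7]
wrist_force: [0.6, 0.3, 0.3]
gripper_width: 0.001
```

```bash
python3 -c "
from h import *
togo(443.9,-259.2,60,195.2)
i=crop('top',340,200,70,70,9,'d_top.png');R=Ro.from_euler('xyz',arm.sense()['orientation'],degrees=True).as_matrix()
p=arm.sense()['eef_pos']
P=[p+R@np.array(q) for q in([-11,0,0],[0,0,0],[11,0,0])]
print(((proj(i,P)+.5-[340,200])*9-.5).round().tolist())
i=crop('scene',250,230,90,80,8,'d_sc.png')
print(((proj(i,P)+.5-[250,230])*8-.5).round().tolist())
"
```

```text
t 4.95 pos [ 446.4 -260.5   68.3] [-179.44    1.68 -164.7 ] F [0.6 0.3 0.3] w 0.001 TOGO cm [0.23 0.2  0.82] spin 0.002 q6 -46.1
[[389.0, 359.0], [405.0, 398.0], [420.0, 437.0]]
[[408.0, 343.0], [382.0, 368.0], [356.0, 393.0]]
```

View pics/d_top.png

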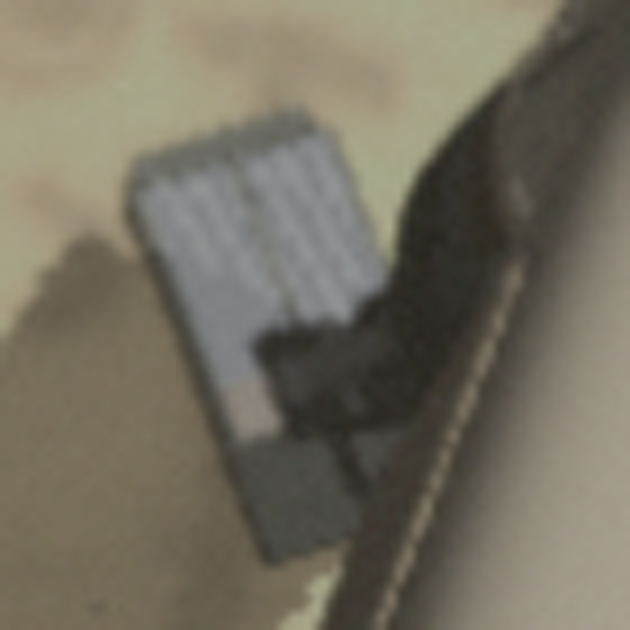

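View pics/d_sc.png

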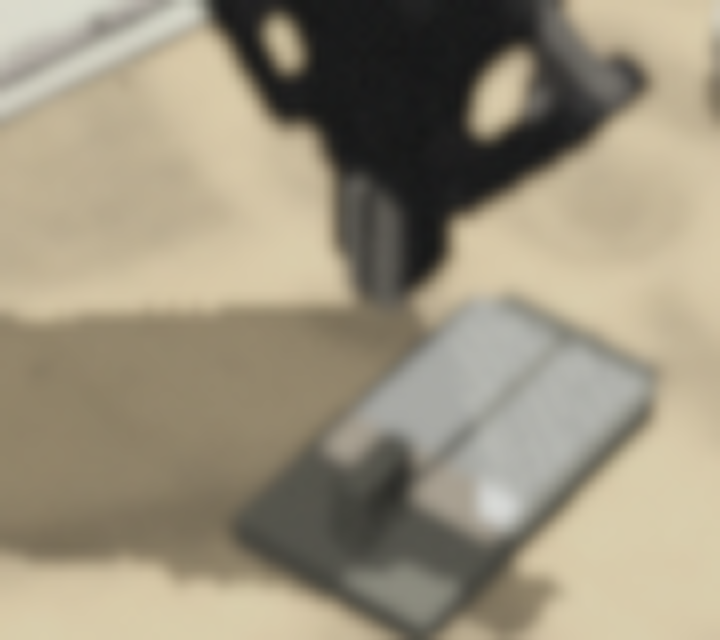

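```bash
python3 -c "
from fit import *
p=arm.sense()['eef_pos']
ob={'top':px((308,372),(340,200),9),'scene':px((395,268),(250,230),8)}
f=lambda q:np.concatenate([proj(I[n],q)[0]-ob[n] for n in I])
o=least_squares(f,p);print(o.x-p,o.fun)
p=np.array([443.1,-258.6,123.9])
print(arm.sense()['joint_torque'].round(2))
"
```

```text
[14.68739279 22.04903878  6.90848705] [ 1.21156561 -3.23769718 -2.82683471  1.05355078]
[  0.   -39.63  22.39  -0.21   0.05   0.  ]
```

```bash
python3 -c "
from h import *
togo(429,-281,62,195.2)"
```

```text
t 5.15 pos [ 446.3 -260.5   68.1] [-179.45    1.67 -164.7 ] F [-0.2  0.2  0.8] w 0.003 TOGO cm [ 2.23 -1.52  0.56] spin 0.002 q6 -46.1
```

>>> play_rows(steps=[[[0.45,-0.3,0],0,-1],[[0.45,-0.3,0],0,-1],[[0.45,-0.3,0],0,-1],[[0.45,-0.3,0],0,-1],[[0.45,-0.3,0],0,-1]])

```text
time: 5.57
eef_pos: [427.6, -282.3, 68.1]
orientation: [-179.4, 1.7, -164.6]
wrist_force: [0.3, 0.8, 0.2]
gripper_width: 0.706
```

>>> play_rows(steps=[[[0,0,0],0,-1],[[0,0,0],0,-1],[[0,0,0],0,-1],[[0,0,0],0,-1],[[0,0,0],0,-1]])

```text
time: 5.98
eef_pos: [426.1, -283.9, 68.0]
orientation: [-179.4, 1.7, -164.8]
wrist_force: [0.1, 0.4, 0.2]
gripper_width: 1.002
```

```bash
python3 -c "
from h import *
togo(429,-281,62,195.2)
i=crop('top',340,200,70,70,9,'e_top.png')
i=crop('scene',240,210,110,100,7,'e_sc.png')
"
```

```text
t 5.98 pos [ 426.1 -283.9   68. ] [-179.41    1.69 -164.79] F [0.1 0.4 0.2] w 1.002 TOGO cm [-0.33  0.21  0.61] spin 0.0 q6 -49.4
```

View pics/e_top.png

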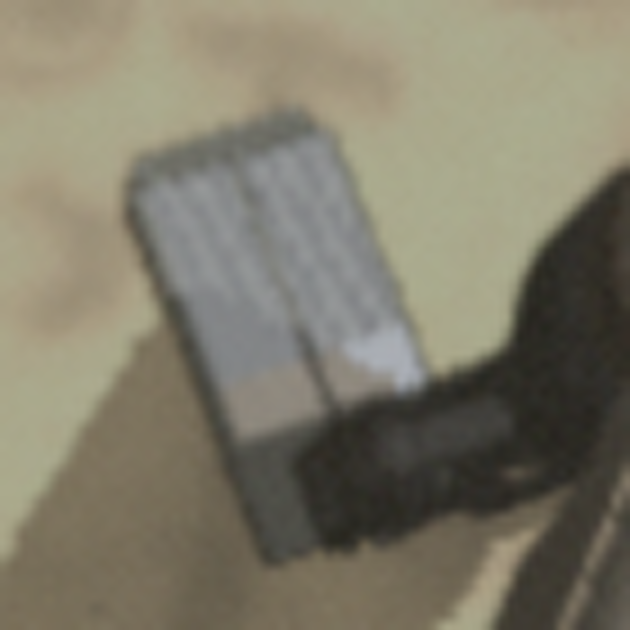

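View pics/e_sc.png

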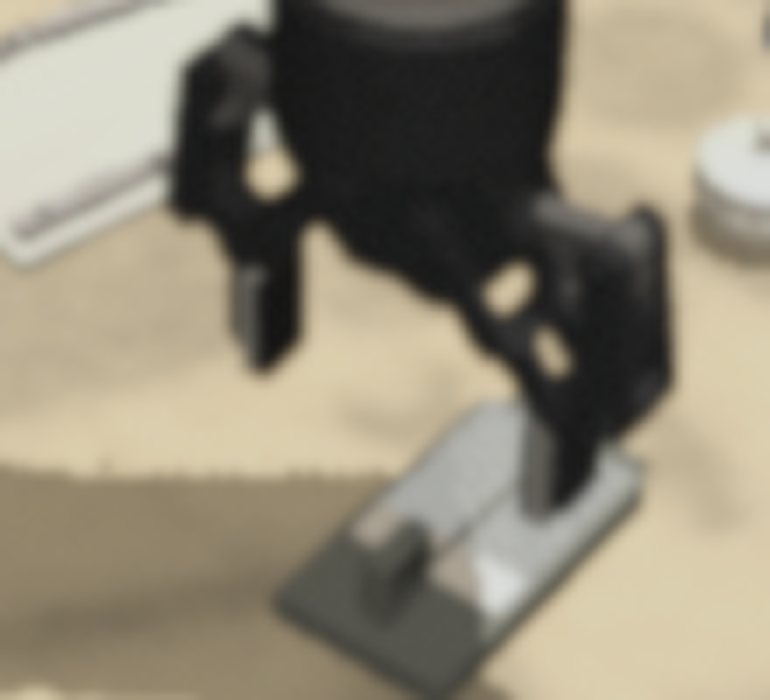

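```bash
python3 -c "
from fit import *
for z in (68,81,95):
  a=back(I['scene'],[px(q,(240,210),7) for q in((235,345),(265,370),(300,340),(525,505),(545,517),(597,478),(405,520))],z);print(z,a.round(1).tolist())
print(back(I['scene'],[px((405,520),(240,210),7)],36))
i=I['top'];Rr=Ro.from_euler('xyz',arm.sense()['orientation'],degrees=True).as_matrix();p=arm.sense()['eef_pos']
"
```

```text
68 [[437.4, -192.0, 68.0], [438.0, -206.0, 68.0], [454.4, -201.6, 68.0], [463.4, -293.7, 68.0], [464.8, -300.6, 68.0], [487.0, -297.5, 68.0], [432.3, -278.5, 68.0]]
81 [[428.6, -203.7, 81.0], [429.1, -217.4, 81.0], [445.3, -213.0, 81.0], [454.0, -303.3, 81.0], [455.4, -310.1, 81.0], [477.2, -307.0, 81.0], [423.6, -288.4, 81.0]]
95 [[419.0, -216.2, 95.0], [419.6, -229.6, 95.0], [435.4, -225.3, 95.0], [444.0, -313.7, 95.0], [445.4, -320.3, 95.0], [466.7, -317.3, 95.0], [414.2, -299.1, 95.0]]
[[ 453.79416502 -254.10478577   36.        ]]
```

```bash
python3 -c "
from fit import *
p=arm.sense()['eef_pos'];R=Ro.from_euler('xyz',arm.sense()['orientation'],degrees=True).as_matrix()
P=[p+R@np.array([0,0,-d]) for d in(0,19,40,73,110,150,200)]
print(((proj(I['scene'],P)+.5-[240,210])*7-.5).round(0).tolist())
print(((proj(I['top'],P)+.5-[340,200])*9-.5).round(0).tolist())
print(((proj(I['scene'],P))).round(0).tolist())
print(((proj(I['top'],P))).round(0).tolist())
"
python3 -c "
from h import *
crop('scene',200,30,220,280,2.1,'f_sc.png');crop('top',340,100,200,200,3,'f_top.png')"
```

```text
[[400.0, 540.0], [401.0, 492.0], [402.0, 436.0], [404.0, 346.0], [406.0, 240.0], [409.0, 119.0], [412.0, -43.0]]
[[502.0, 470.0], [520.0, 457.0], [540.0, 441.0], [575.0, 415.0], [616.0, 384.0], [664.0, 347.0], [730.0, 297.0]]
[[297.0, 287.0], [297.0, 280.0], [297.0, 272.0], [297.0, 259.0], [298.0, 244.0], [298.0, 227.0], [298.0, 203.0]]
[[395.0, 252.0], [397.0, 250.0], [400.0, 249.0], [403.0, 246.0], [408.0, 242.0], [413.0, 238.0], [421.0, 233.0]]
```

View pics/f_sc.png

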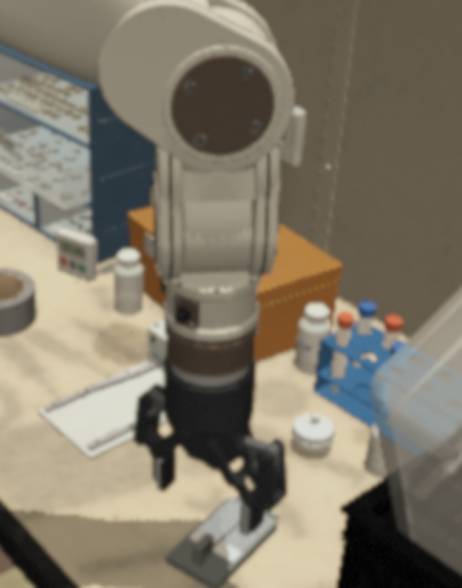

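View pics/f_top.png

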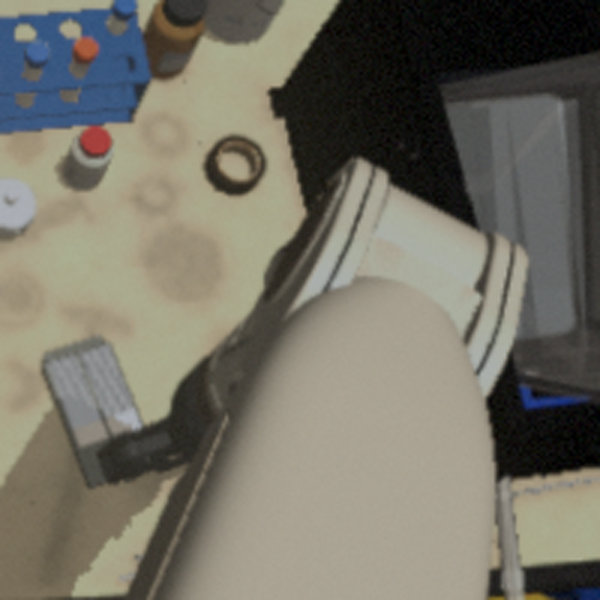

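```bash
python3 -c "
from h import *
togo(441,-262,45,195.2)"
```

```text
t 6.38 pos [ 426.1 -283.9   68. ] [-179.42    1.69 -164.79] F [-0.5 -1.  -0.3] w 1.001 TOGO cm [-1.94  1.74  2.34] spin 0.0 q6 -49.4
```

>>> play_rows(steps=[[[-0.45,0.4,0.5],0,-1],[[-0.45,0.4,0.5],0,-1],[[-0.45,0.4,0.5],0,-1],[[-0.4,0.35,0.5],0,-1],[[0,0,0],0,-1]])

```text
time: 6.8
eef_pos: [441.0, -262.2, 46.3]
orientation: [-179.4, 1.7, -164.8]
wrist_force: [-0.9, -0.4, 0.0]
gripper_width: 1.003
```

```bash
python3 -c "
from fit import *
togo(441,-262,45,195.2)
i=crop('top',340,200,80,80,8,'g_top.png')
i=crop('scene',240,210,110,100,7,'g_sc.png')
p=arm.sense()['eef_pos'];R=Ro.from_euler('xyz',arm.sense()['orientation'],degrees=True).as_matrix()
P=[p+R@np.array([0,0,-d]) for d in(0,19,40,73)]
print(((proj(I['scene'],P)+.5-[240,210])*7-.5).round(0).tolist())
"
```

```text
t 6.9 pos [ 441. -263.   47.] [-179.37    1.73 -164.82] F [-0.1  0.3 -0.1] w 1.0 TOGO cm [-0.02  0.1   0.2 ] spin -0.0 q6 -46.5
[[394.0, 528.0], [395.0, 481.0], [396.0, 428.0], [397.0, 340.0]]
```

View pics/g_top.png

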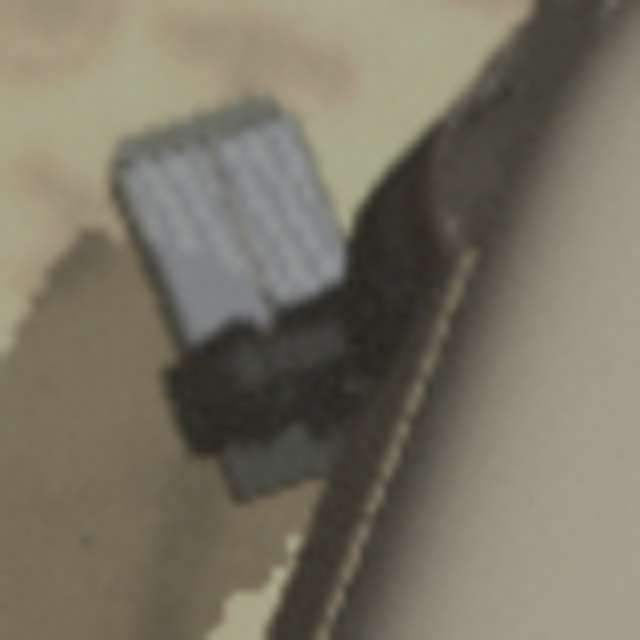

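View pics/g_sc.png

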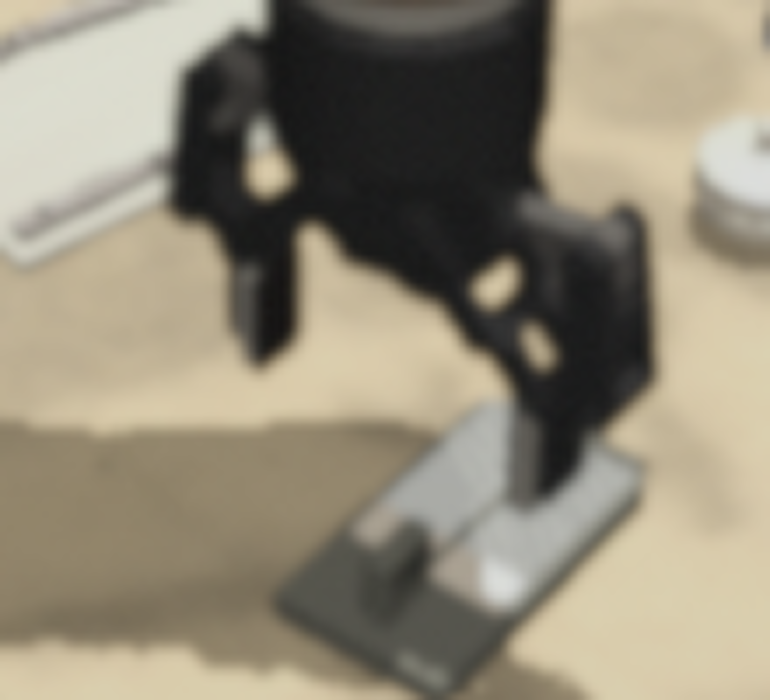

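>>> play_rows(steps=[[[0.25,0,0.5],0,-1],[[0.25,0,0.5],0,-1],[[0.25,0,0.5],0,-1],[[0.25,0,0.5],0,-1],[[0,0,0],0,-1]])

```text
time: 7.42
eef_pos: [431.5, -267.9, 26.2]
orientation: [-179.2, 1.8, -165.0]
wrist_force: [0.4, 0.4, -0.6]
gripper_width: 0.997
```

```bash
cat > look.py <<'E'
import sys
from h import *
t=sys.argv[1]
togo(441,-262,45,195.2)
crop('top',340,200,80,80,8,t+'_top.png')
crop('scene',240,210,110,100,7,t+'_sc.png')
E
python3 look.py h1
```

```text
t 7.42 pos [ 431.5 -267.9   26.2] [-179.21    1.84 -164.95] F [ 0.4  0.4 -0.6] w 0.997 TOGO cm [-1.14  0.3  -1.85] spin -0.003 q6 -47.4
```

View pics/h1_top.png

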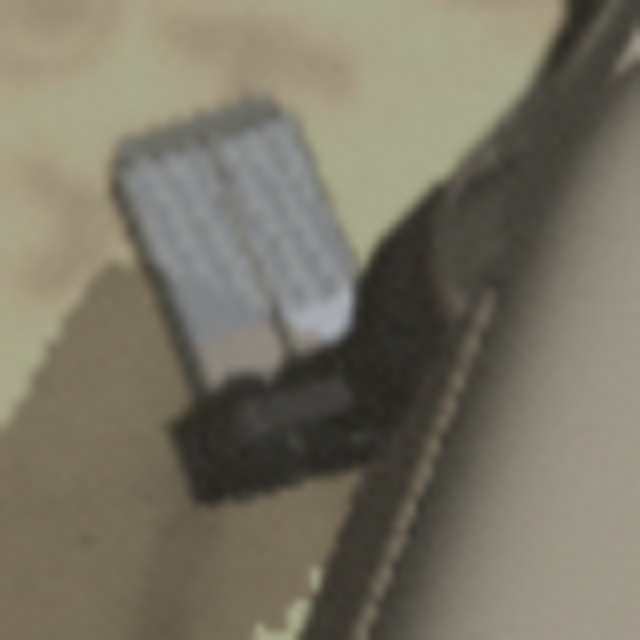

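View pics/h1_sc.png

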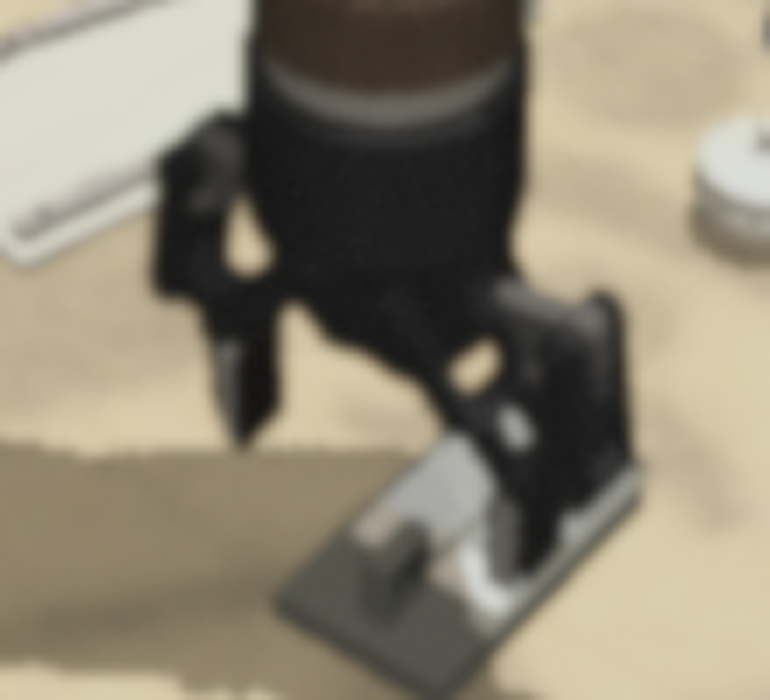

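>>> play_rows(steps=[[[0,0,0.3],0,-1],[[0,0,0.3],0,-1],[[0,0,0.3],0,-1],[[0,0,0.3],0,-1],[[0,0,0],0,-1]])

```text
time: 7.93
eef_pos: [433.8, -268.9, 14.7]
orientation: [-179.1, 2.0, -164.9]
wrist_force: [-0.3, 0.7, -0.5]
gripper_width: 1.002
```

```bash
python3 look.py h2
```

```text
t 7.93 pos [ 433.8 -268.9   14.7] [-179.07    1.99 -164.94] F [-0.3  0.7 -0.5] w 1.002 TOGO cm [-0.97  0.43 -3.01] spin -0.002 q6 -47.4
```

View pics/h2_sc.png

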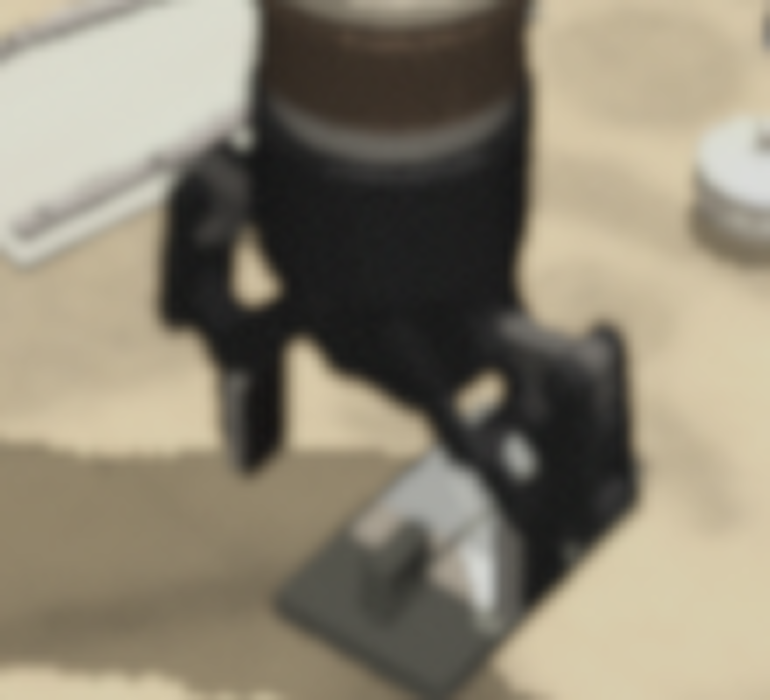

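View pics/h2_top.png

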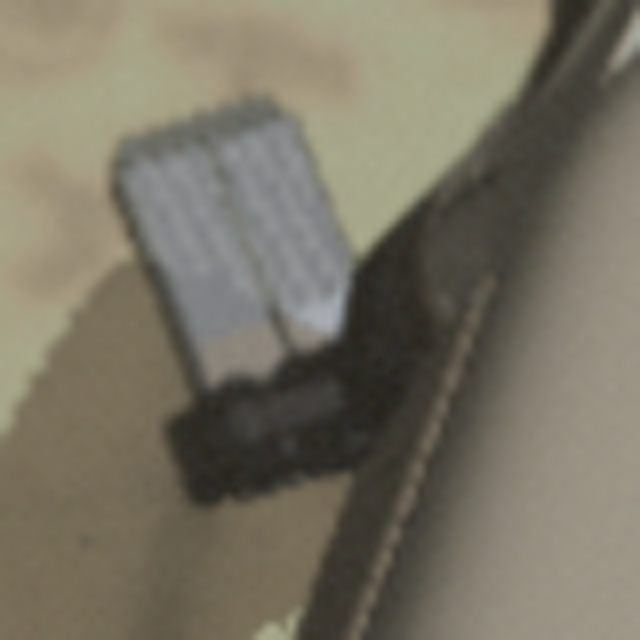

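>>> play_rows(steps=[[[0,-0.1,0.3],0,-1],[[0,-0.1,0.3],0,-1],[[0.05,-0.1,0.3],0,-1],[[0.05,0,0.1],0,-1],[[0,0,0],0,-1]])

```text
time: 8.45
eef_pos: [434.8, -272.8, 4.5]
orientation: [-179.0, 2.1, -164.9]
wrist_force: [-0.1, 0.7, 0.0]
gripper_width: 0.999
```

```bash
python3 look.py h3
```

```text
t 8.45 pos [ 434.8 -272.8    4.5] [-179.      2.05 -164.92] F [-0.1  0.7  0. ] w 0.999 TOGO cm [-1.02  0.81 -4.04] spin -0.002 q6 -47.7
```

View pics/h3_sc.png

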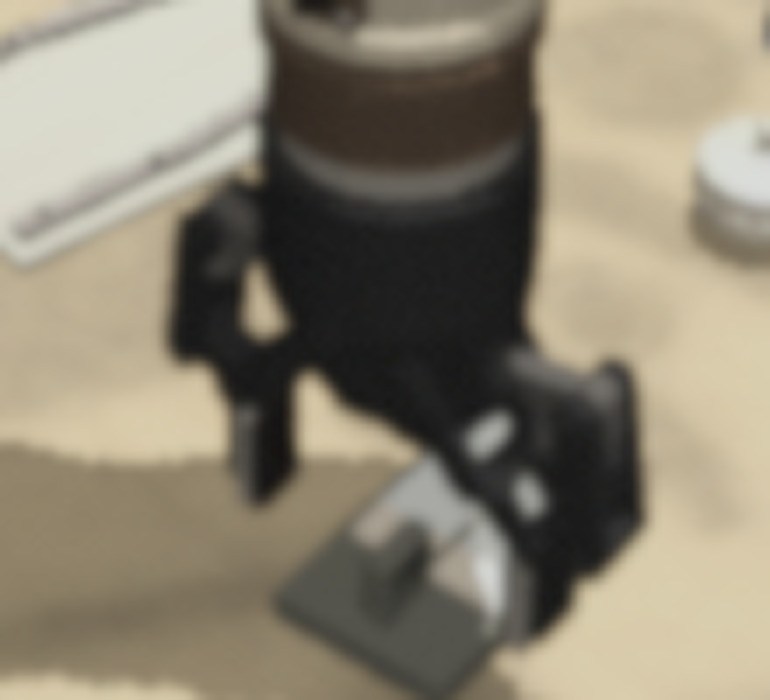

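View pics/h3_top.png

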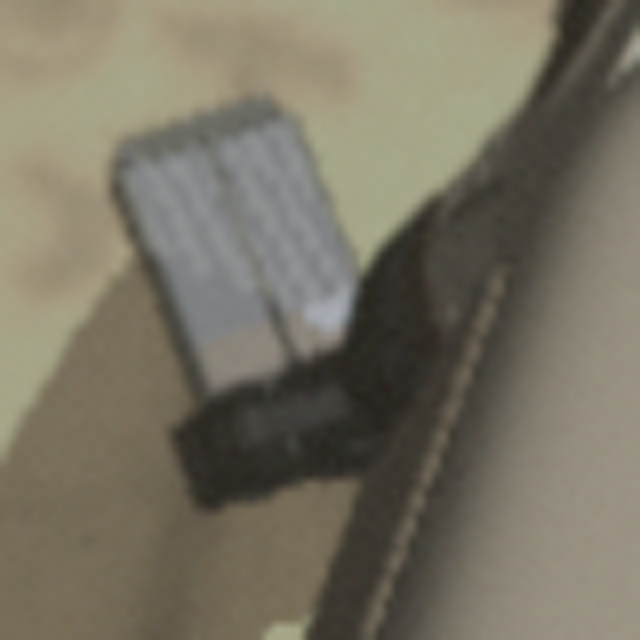

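>>> play_rows(steps=[[[-0.1,0,0.2],0,-1],[[-0.1,0,0.2],0,-1],[[0,0,0],0,0.3],[[0,0,0],0,0.3],[[0,0,0],0,0.3]], newtons=25)

```text
time: 8.97
eef_pos: [437.6, -272.4, 0.7]
orientation: [-179.0, 2.1, -164.9]
wrist_force: [0.4, -0.2, 0.2]
gripper_width: 0.603
```

```bash
python3 look.py h4
```

```text
t 8.97 pos [ 437.6 -272.4    0.7] [-178.96    2.09 -164.91] F [ 0.4 -0.2  0.2] w 0.603 TOGO cm [-0.76  0.83 -4.42] spin -0.002 q6 -47.5
```

View pics/h4_sc.png

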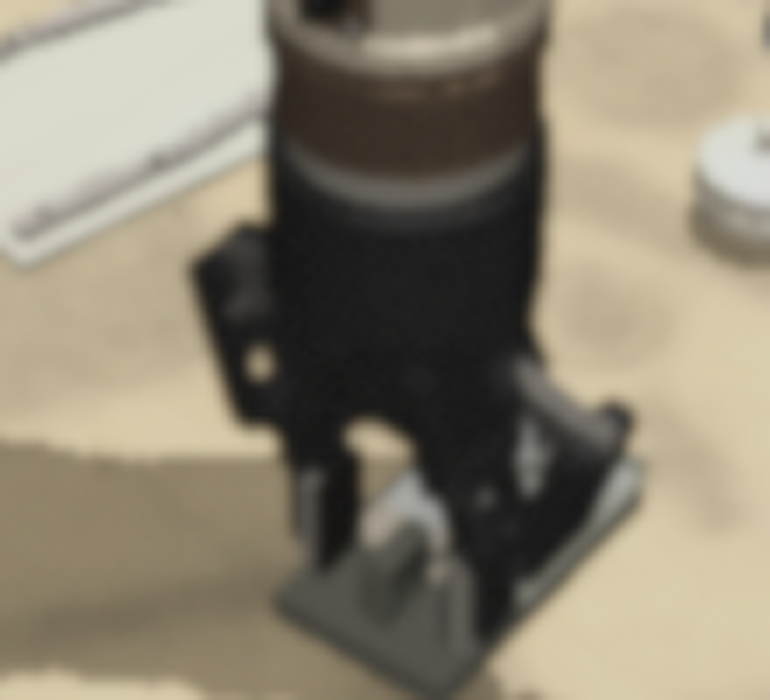

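>>> play_rows(steps=[[[0,0,0],0,0.3],[[0,0,0],0,0.3],[[0,0,0],0,0.3],[[0,0,0],0,0.3],[[0,0,0],0,0.3]])

```text
time: 9.48
eef_pos: [437.5, -272.2, 0.9]
orientation: [-179.0, 2.1, -164.9]
wrist_force: [-0.6, -0.1, -0.6]
gripper_width: 0.348
```

```bash
python3 look.py h5
```

```text
t 9.48 pos [ 437.5 -272.2    0.9] [-178.98    2.1  -164.91] F [-0.6 -0.1 -0.6] w 0.348 TOGO cm [-0.77  0.81 -4.4 ] spin -0.002 q6 -47.5
```

View pics/h5_sc.png

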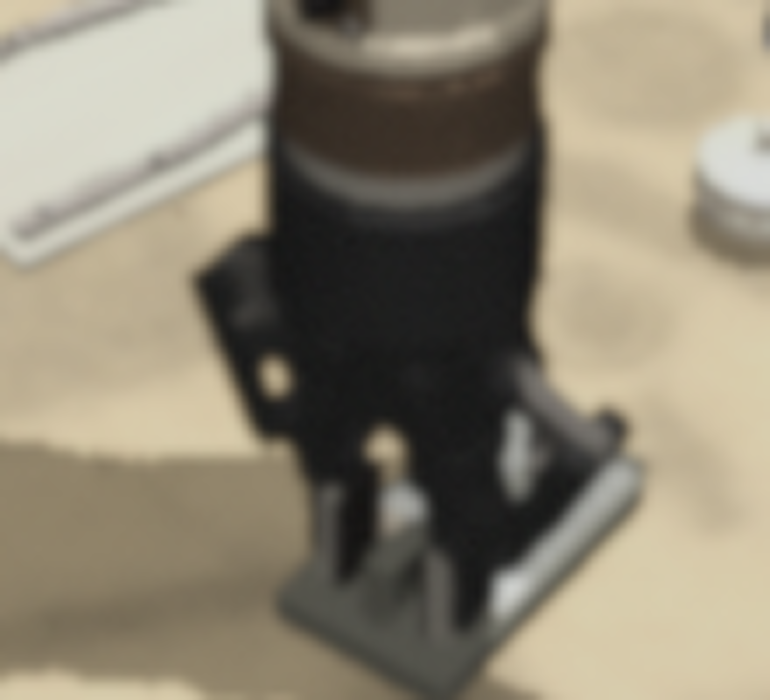

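>>> play_rows(steps=[[[0,0,0],0,0.6],[[0,0,0],0,0.8],[[0,0,0],0,1],[[0,0,0],0,1],[[0,0,0],0,1]], newtons=25)

```text
time: 10.0
eef_pos: [437.4, -271.8, 0.9]
orientation: [-179.0, 2.1, -164.9]
wrist_force: [-0.5, 0.3, 0.1]
gripper_width: 0.102
```

```bash
python3 look.py h6
```

```text
t 10.0 pos [ 437.4 -271.8    0.9] [-179.01    2.11 -164.88] F [-0.5  0.3  0.1] w 0.102 TOGO cm [-0.77  0.78 -4.4 ] spin -0.001 q6 -47.5
```

View pics/h6_sc.png

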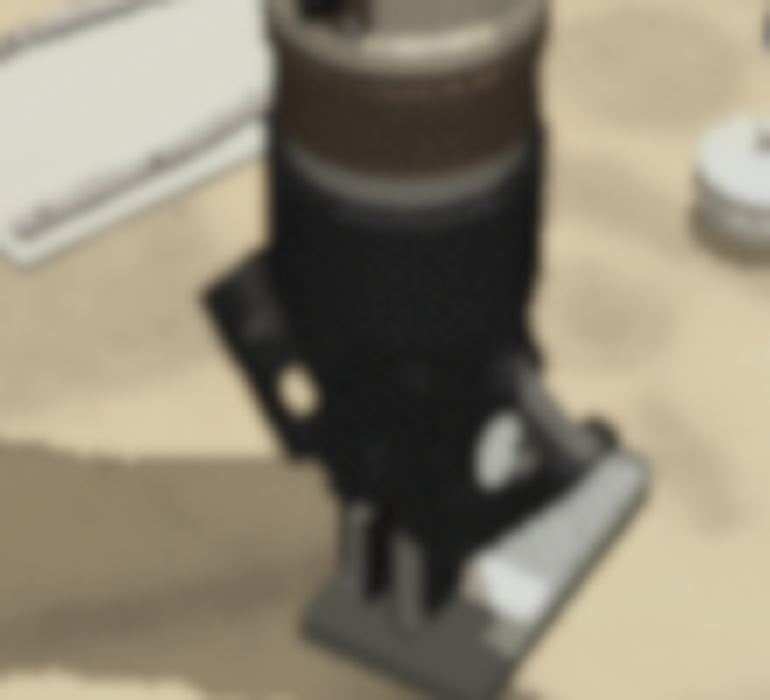

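View pics/h6_top.png

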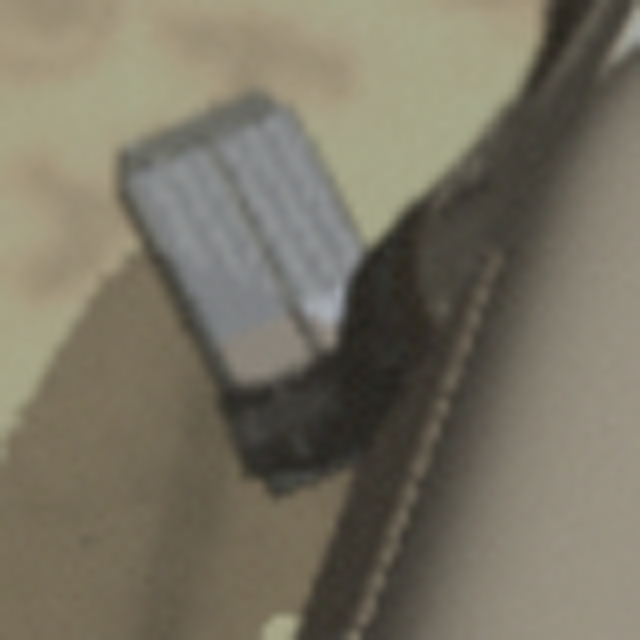

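Run:
```python
from fit import *
t=lambda u,v:px((u,v),(340,200),8)
s=lambda u,v:px((u,v),(240,210),7)
C=[("scene",(-60,31,12),s(303,625)),("top",(-60,31,0),t(274,495))]
L=[("top",(-60,-31,12),(60,-31,12),t(300,125)),("top",(-60,-31,12),(60,-31,12),t(363,245)),("top",(-60,31,0),(60,31,0),t(122,200)),
("scene",(-60,-31,12),(60,-31,12),s(645,475)),("scene",(-60,-31,12),(60,-31,12),s(520,645)),("scene",(-60,-31,12),(-60,31,12),s(440,690)),
("top",(60,-31,9),(60,31,9),t(190,122))]
for sel in(None,"top"):
    p,r=fit([480,-255,.25],[q for q in C if sel in(None,q[0])],[q for q in L if sel in(None,q[0])]);print("carr",p[:2],np.degrees(p[2]),r, "tab",W(p,(-40,0,36)))
```

```text
carr [ 484.11598656 -253.84634077] 22.529500319022755 [-1.75 -0.71  1.07  0.78 -0.78 -1.25  0.33  0.32 -0.1  -0.47 -0.75] tab [ 447.16869156 -269.17270343   36.        ]
carr [ 483.53845761 -252.2624427 ] 21.324720754383062 [-0.11  1.03 -0.47 -0.59  0.6  -0.78] tab [ 446.27708109 -266.80857001   36.        ]
```

>>> play_rows(steps=[[[0,0,-0.5],0,1],[[0,0,-1.5],0,1],[[0,0,-1.8],0,1],[[0,0,-1.8],0,1],[[0,0,-1.0],0,1]], newtons=30)

```text
time: 10.62
eef_pos: [430.4, -269.4, 65.5]
orientation: [-179.4, 1.6, -164.9]
wrist_force: [0.4, -0.3, -1.2]
gripper_width: 0.097
```

```bash
python3 -c "
from h import *
togo(441.7,-9.8,68,175)
crop('scene',200,190,160,130,5,'i_sc.png')"
```

```text
t 10.62 pos [ 430.4 -269.4   65.5] [-179.43    1.59 -164.94] F [ 0.4 -0.3 -1.2] w 0.097 TOGO cm [-7.84 24.78 -0.28] spin 0.35 q6 -47.6
```

View pics/i_sc.png

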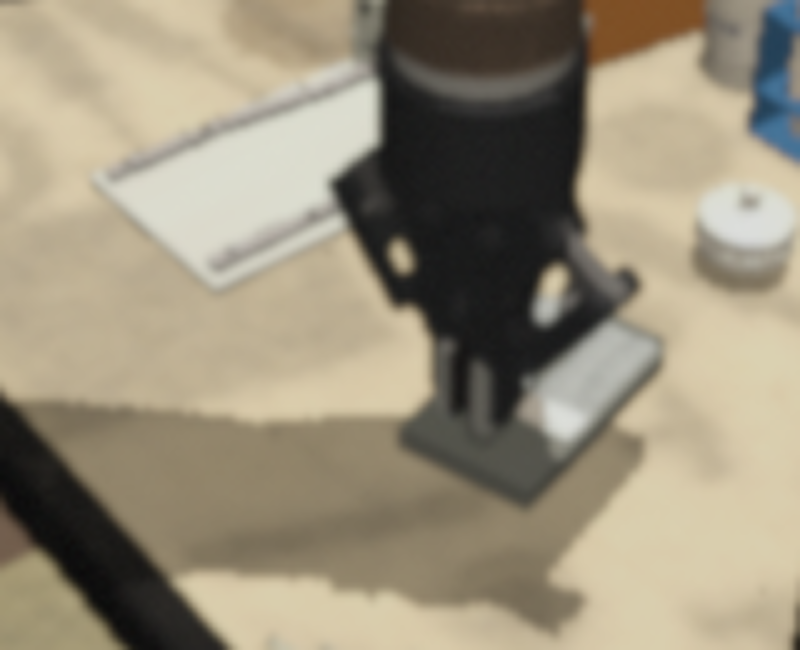

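>>> play_rows(steps=[[[-0.7,2.1,0],0,1],[[-0.8,2.6,0],0,1],[[-0.8,2.6,0],0,1],[[-0.8,2.6,0],0,1],[[-0.8,2.6,0],0,1]])

```text
time: 11.08
eef_pos: [438.0, -142.0, 67.0]
orientation: [-178.9, 1.8, -165.6]
wrist_force: [-0.2, -0.5, -1.5]
gripper_width: 0.095
```

>>> play_rows(steps=[[[-0.8,2.6,0],0,1],[[-0.8,2.6,0],0,1],[[-0.8,2.6,0],0,1],[[-0.5,1.6,0],0,1],[[-0.3,1.0,0],0,1]])

```text
time: 11.5
eef_pos: [440.1, -25.7, 63.9]
orientation: [-179.0, 1.6, -165.5]
wrist_force: [-0.7, 0.2, -1.3]
gripper_width: 0.099
```

>>> play_rows(steps=[[[0,0,0],0.06,1],[[0,0,0],0.08,1],[[0,0,0],0.08,1],[[0,0,0],0.06,1],[[0,0,0],0.04,1]])

```text
time: 11.92
eef_pos: [437.3, -21.4, 61.5]
orientation: [-179.6, 1.6, 175.7]
wrist_force: [1.4, -0.6, -1.5]
gripper_width: 0.102
```

```bash
python3 -c "
from h import *
togo(441.7,-9.8,68,175)
crop('scene',180,160,160,130,5,'j_sc.png')
crop('top',220,150,110,120,6,'j_top.png')"
```

```text
t 11.92 pos [437.3 -21.4  61.5] [-179.61    1.55  175.73] F [ 1.4 -0.6 -1.5] w 0.102 TOGO cm [-0.37  1.19 -0.64] spin 0.013 q6 1.8
```

View pics/j_sc.png

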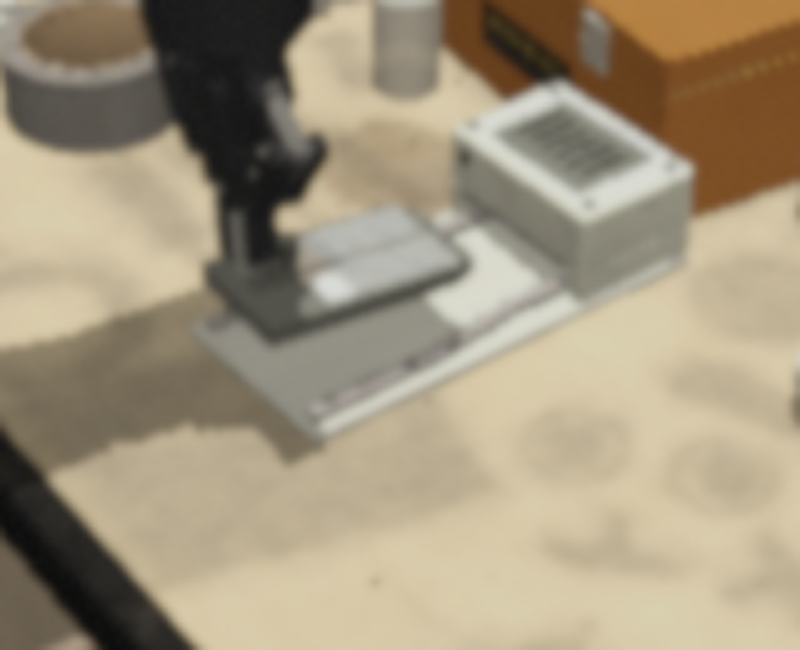

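View pics/j_top.png

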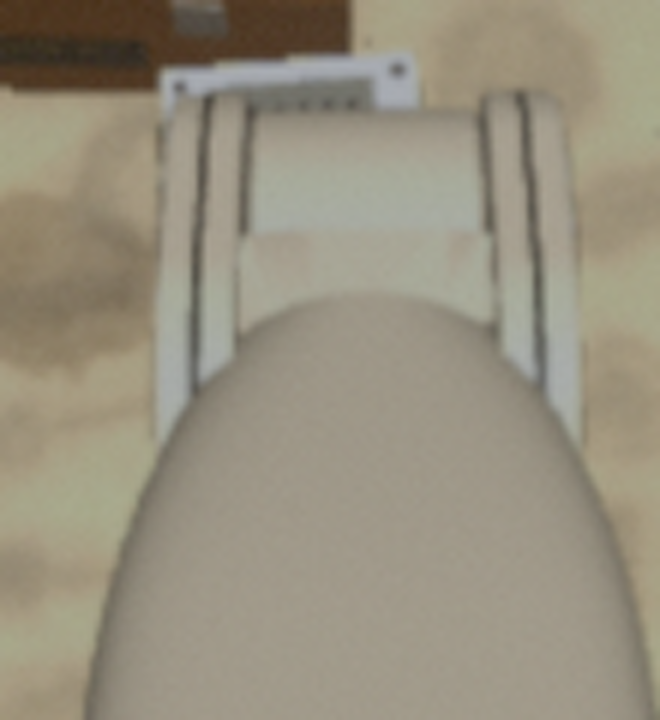

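```bash
python3 -c "
from h import *
crop('scene',215,190,65,50,12,'k_sc.png')"
```

```text
(no output)
```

View pics/k_sc.png

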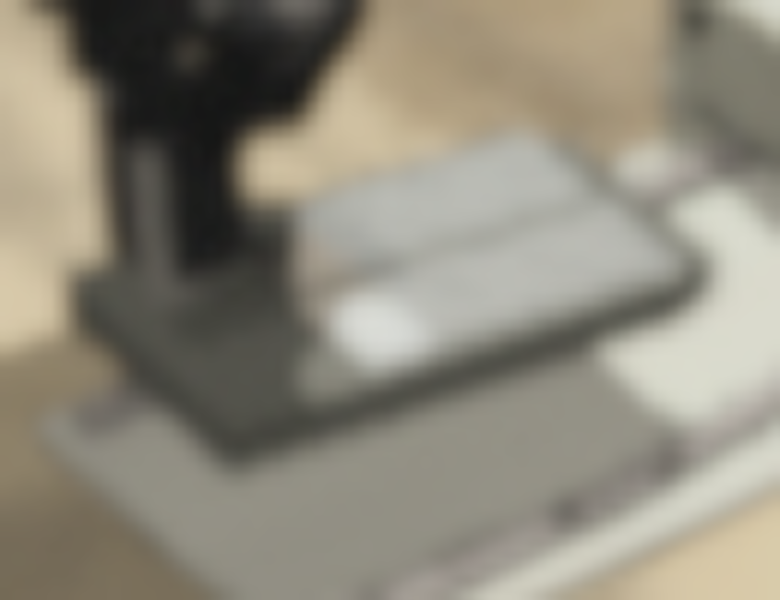

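```bash
cat > fit6.py <<'E'
from fit import *
def fit6(p0,pts,lines,tiltsig=2.0,zprior=None):
    def tr(p,P): return Ro.from_euler('xyz',p[3:6],degrees=True).as_matrix()@np.array(P,float)+p[:3]
    def f(p):
        r=[]
        for n,P,uv in pts: r+=list((proj(I[n],tr(p,P))[0]-uv)/.5)
        for n,A,B,uv in lines:
            a=proj(I[n],tr(p,A))[0];b=proj(I[n],tr(p,B))[0];d=b-a;d/=np.linalg.norm(d)
            r.append((d[0]*(uv[1]-a[1])-d[1]*(uv[0]-a[0]))/.5)
        r+=[p[3]/tiltsig,p[4]/tiltsig]
        if zprior: r.append((p[2]-zprior[0])/zprior[1])
        return np.array(r)
    o=least_squares(f,p0,loss='soft_l1');C=np.linalg.inv(o.jac.T@o.jac)
    print("pose",o.x.round(1),"sig",np.sqrt(np.diag(C)).round(1),"res px",(o.fun*.5).round(2));return o.x
E
python3 - <<'E'
from fit6 import *
s=lambda u,v:px((u,v),(215,190),12)
C=[("scene",(-60,31,12),s(80,285)),("scene",(-60,-31,12),s(233,437)),("scene",(-60,-31,0),s(237,467)),("scene",(-60,31,0),s(88,318))]
L=[("scene",(-60,-31,12),(60,-31,12),s(450,357)),("scene",(-60,-31,12),(60,-31,12),s(680,283)),("scene",(-60,-31,0),(60,-31,0),s(660,307)),("scene",(-60,31,12),(60,31,12),s(320,190)),("scene",(-60,31,12),(60,31,12),s(515,128)),("scene",(60,-31,9),(60,31,9),s(640,195))]
fit6([480,0,60,0,0,0],C,L)
E
```

```text
pose [529.7  39.1   2.    1.5   0.9  -2.3] sig [ 9.3 15.  12.7  1.5  1.2  1.1] res px [ 0.44 -0.56  0.06 -0.27 -0.23  1.03 -0.12  0.43  0.34  1.29 -0.85 -0.39
  0.18  0.    0.38  0.24]
```

```bash
cat > kk.py <<'E'
from fit6 import *
s=lambda u,v:px((u,v),(215,190),12)
C=[("scene",(-60,31,12),s(80,285)),("scene",(-60,-31,12),s(233,437)),("scene",(-60,-31,0),s(237,467)),("scene",(-60,31,0),s(88,318))]
L=[("scene",(-60,-31,12),(60,-31,12),s(450,357)),("scene",(-60,-31,12),(60,-31,12),s(680,283)),("scene",(-60,-31,0),(60,-31,0),s(660,307)),("scene",(-60,31,12),(60,31,12),s(320,190)),("scene",(-60,31,12),(60,31,12),s(515,128)),("scene",(60,-31,9),(60,31,9),s(640,195))]
for z in(45,60):
    for t in (1,5): fit6([480,0,60,0,0,0],C,L,t,(z,2))
E
python3 kk.py
```

```text
pose [ 5.009e+02 -1.050e+01  4.430e+01 -1.000e-01  9.000e-01 -3.200e+00] sig [1.8 2.7 2.2 0.8 1.1 1.2] res px [ 0.05 -0.84  0.07 -0.19 -0.15  1.43 -0.43  0.46  0.05  0.78 -1.66 -0.23
  0.15 -2.15 -0.05  0.47 -0.17]
pose [ 4.999e+02 -1.050e+01  4.430e+01  1.000e-01  2.600e+00 -2.100e+00] sig [2.1 2.7 2.2 1.3 1.7 1.5] res px [-0.19 -1.03  0.29 -0.46 -0.07  1.21 -0.8   0.31  0.02  0.54 -1.88 -0.23
 -0.05 -1.42  0.01  0.26 -0.17]
pose [491.1 -27.8  59.2  -0.5   0.9  -3.7] sig [1.8 2.8 2.2 0.9 1.1 1.1] res px [-0.   -1.05  0.09 -0.17 -0.11  1.56 -0.46  0.35 -0.07  0.57 -1.98 -0.11
  0.19 -3.08 -0.23  0.43 -0.2 ]
pose [490.1 -28.   59.2  -0.8   2.3  -2.8] sig [2.1 2.7 2.2 1.3 1.7 1.5] res px [-0.23 -1.12  0.26 -0.51 -0.03  1.29 -0.77  0.34  0.02  0.47 -2.09 -0.19
 -0.06 -2.43 -0.08  0.23 -0.19]
```

>>> play_rows(steps=[[[0,0.4,0.3],-0.03,1],[[0,0.5,0.5],-0.03,1],[[0,0.5,0.6],-0.03,1],[[0,0.4,0.6],0,1],[[0,0.15,0.4],0,1]])

```text
time: 12.68
eef_pos: [439.9, -0.9, 36.4]
orientation: [-179.5, 1.7, -178.4]
wrist_force: [-0.3, 0.3, -1.7]
gripper_width: 0.094
```

>>> play_rows(steps=[[[0,0,0],0,1],[[0,0,0],0,1],[[0,0,0],0,1],[[0,0,0],0,1],[[0,0,0],0,1]])

```text
time: 13.1
eef_pos: [438.3, 0.1, 34.3]
orientation: [-179.4, 1.4, -178.2]
wrist_force: [0.3, 0.0, -2.7]
gripper_width: 0.097
```

```bash
python3 -c "
from h import *
togo(437,-2,20,181)
crop('scene',205,180,90,70,8.8,'l_sc.png')"
```

```text
t 13.1 pos [4.383e+02 1.000e-01 3.430e+01] [-179.45    1.45 -178.25] F [ 0.3  0.  -2.7] w 0.097 TOGO cm [ 0.17 -0.19  1.43] spin 0.013 q6 -1.4
```

View pics/l_sc.png

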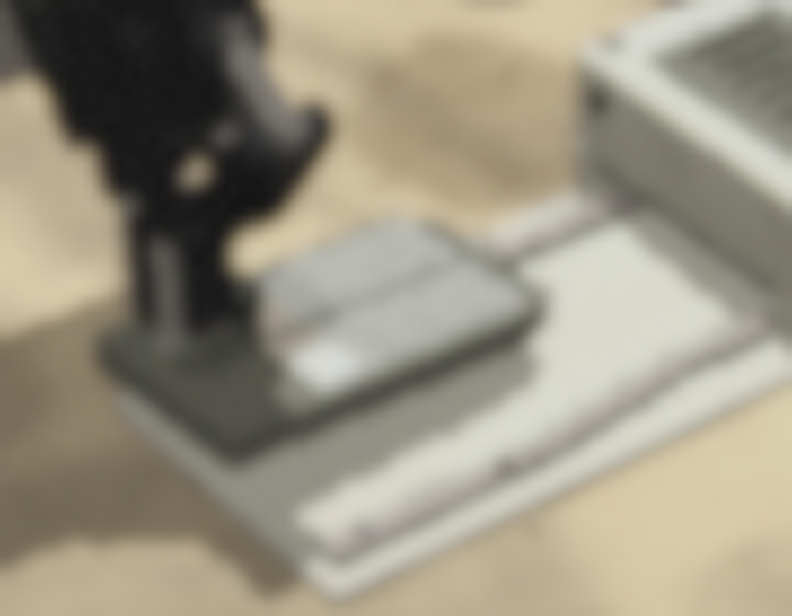

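```bash
cat > ll.py <<'E'
from fit6 import *
s=lambda u,v:px((u,v),(205,180),8.8)
C=[("scene",(-60,31,12),s(100,348)),("scene",(-60,-31,12),s(237,441)),("scene",(-60,-31,0),s(237,463))]
L=[("scene",(-60,-31,12),(60,-31,12),s(380,388)),("scene",(-60,-31,12),(60,-31,12),s(525,328)),("scene",(-60,-31,0),(60,-31,0),s(510,350)),("scene",(-60,31,12),(60,31,12),s(280,263)),("scene",(-60,31,12),(60,31,12),s(380,218)),("scene",(60,-31,9),(60,31,9),s(490,257))]
for z in(22,33): fit6([480,0,z,0,0,0],C,L,1.5,(z,1.5))
for d in (-1,1):
  R=[W((606,-1.2,np.radians(1.8)),(x,d*40,12)) for x in(-160,-100)]
  print(((proj(I['scene'],R)+.5-[205,180])*8.8-.5).round(),end=' ')
E
python3 ll.py
```

```text
pose [ 4.939e+02  9.800e+00  2.180e+01 -3.000e-01  4.300e+00  6.300e+00] sig [1.8 2.1 1.5 1.2 1.3 1.3] res px [-0.36 -0.73  0.15  0.36  0.07  2.02  0.85  1.47 -0.52 -0.08 -0.34 -0.4
 -0.09  1.43 -0.07]
pose [486.1  -2.9  32.7  -0.5   4.9   6.6] sig [2.1 2.1 1.5 1.3 1.4 1.5] res px [-0.66 -0.81  0.2   0.36  0.09  2.11  0.75  1.27 -0.79 -0.03 -0.36 -0.53
 -0.16  1.62 -0.1 ]
[[307. 545.]
 [485. 460.]] [[143. 401.]
 [317. 323.]]
```

>>> play_rows(steps=[[[0,0,0.5],0,1],[[0,0,0.5],0,1],[[0,0,0.4],0,1],[[0,0,0.2],0,1],[[0,0,0],0,1]])

```text
time: 13.67
eef_pos: [439.4, -0.4, 17.2]
orientation: [-179.5, 1.6, -178.3]
wrist_force: [0.1, -0.4, -1.2]
gripper_width: 0.094
```

```bash
python3 -c "
from h import *
togo(437,-2,10,181)
crop('scene',205,180,90,70,8.8,'m_sc.png')"
```

```text
t 13.67 pos [ 4.394e+02 -4.000e-01  1.720e+01] [-179.45    1.56 -178.3 ] F [ 0.1 -0.4 -1.2] w 0.094 TOGO cm [ 0.27 -0.14  0.72] spin 0.012 q6 -1.4
```

View pics/m_sc.png

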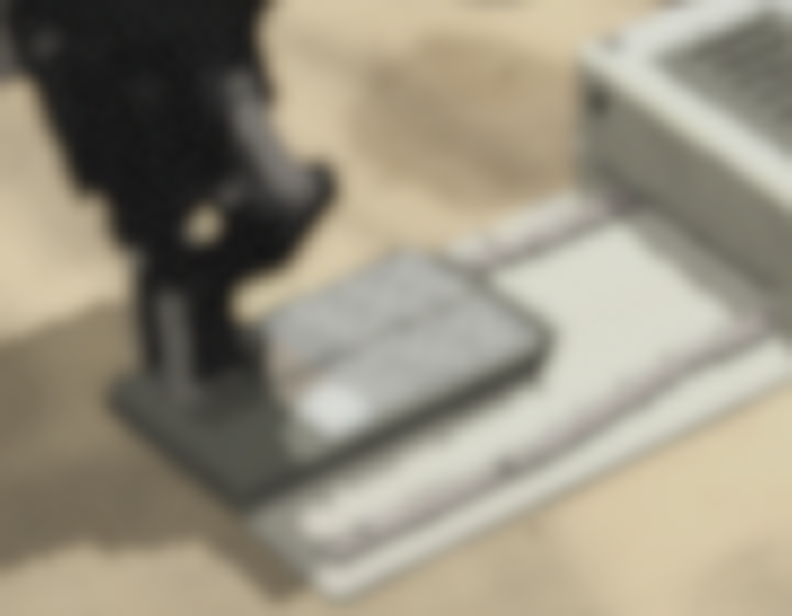

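>>> play_rows(steps=[[[0,0,0.2],0,1],[[0,0,0.2],0,1],[[0,0,0.15],0,1],[[0,0,0.1],0,1],[[0,0,0],0,1]])

```text
time: 14.13
eef_pos: [439.8, -0.7, 10.6]
orientation: [-179.4, 1.6, -178.3]
wrist_force: [-0.3, 0.4, 1.0]
gripper_width: 0.095
```

```bash
python3 -c "
from h import *
togo(437,-2,10,181)
crop('scene',205,180,90,70,8.8,'n_sc.png')"
```

```text
t 14.13 pos [439.8  -0.7  10.6] [-179.42    1.58 -178.31] F [-0.3  0.4  1. ] w 0.095 TOGO cm [ 0.28 -0.12  0.05] spin 0.012 q6 -1.4
```

View pics/n_sc.png

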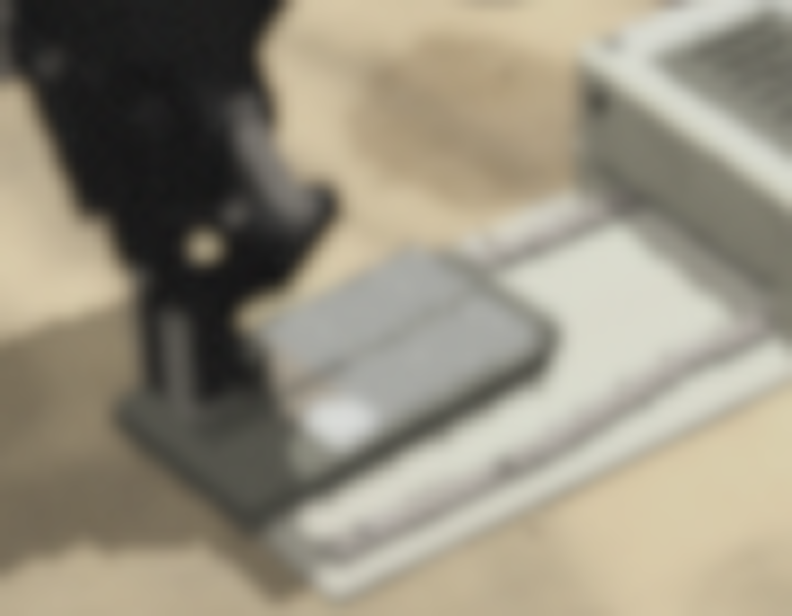

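>>> play_rows(steps=[[[0,0,0.1],0,1],[[0,0,0.1],0,1],[[0,0,0.1],0,1],[[0,0,0],0,1],[[0,0,0],0,1]])

```text
time: 14.6
eef_pos: [440.4, -1.1, 8.0]
orientation: [-179.4, 1.6, -178.3]
wrist_force: [0.3, -0.4, 0.8]
gripper_width: 0.101
```

```bash
python3 -c "
from h import *
togo(437,-2,10,181)
crop('scene',205,180,90,70,8.8,'o_sc.png')"
```

```text
t 14.6 pos [440.4  -1.1   8. ] [-179.38    1.65 -178.32] F [ 0.3 -0.4  0.8] w 0.101 TOGO cm [ 0.33 -0.08 -0.2 ] spin 0.012 q6 -1.4
```

View pics/o_sc.png

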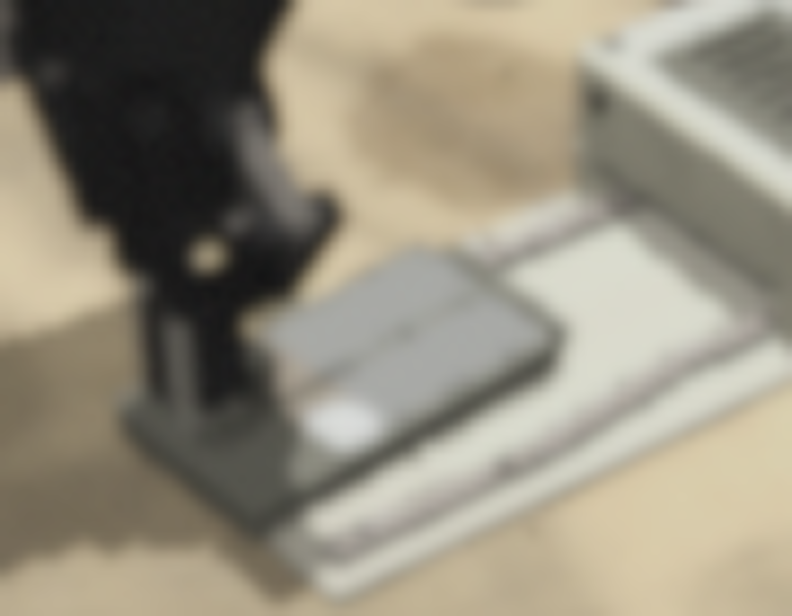

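>>> play_rows(steps=[[[0,0,0.1],0,1],[[0,0,0.1],0,1],[[0,0,0.05],0,1],[[0,0,0],0,1],[[0,0,0],0,1]])

```text
time: 15.07
eef_pos: [440.4, -0.7, 7.7]
orientation: [-179.4, 1.7, -178.3]
wrist_force: [-1.3, -0.8, 0.7]
gripper_width: 0.097
```

```bash
python3 -c "
from h import *
togo(437,-2,10,181)
crop('scene',205,180,90,70,8.8,'p_sc.png')"
```

```text
t 15.07 pos [440.4  -0.7   7.7] [-179.42    1.71 -178.3 ] F [-1.3 -0.8  0.7] w 0.097 TOGO cm [ 0.34 -0.13 -0.24] spin 0.012 q6 -1.4
```

View pics/p_sc.png

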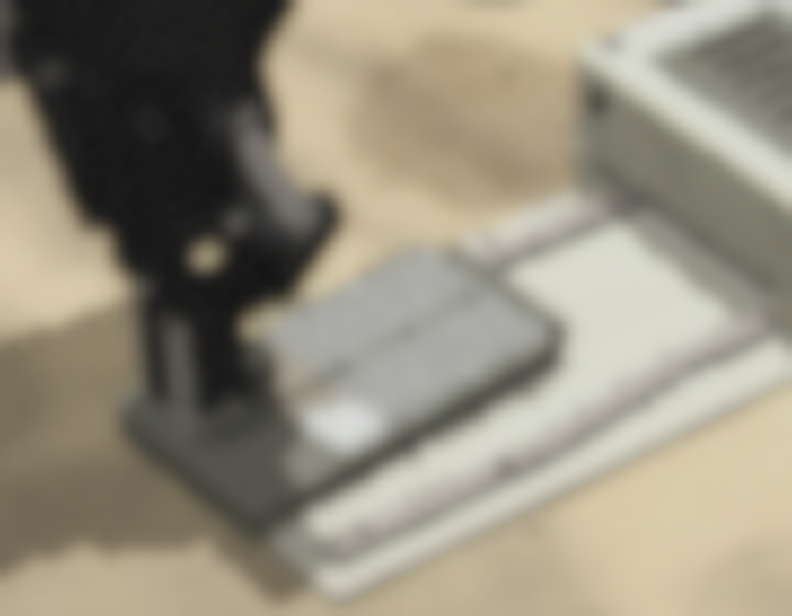

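```bash
cat > pp.py <<'E'
from fit6 import *
s=lambda u,v:px((u,v),(205,180),8.8)
C=[("scene",(-60,31,12),s(122,418)),("scene",(-60,-31,12),s(260,520)),("scene",(-60,-31,0),s(262,540))]
L=[("scene",(-60,-31,12),(60,-31,12),s(400,448)),("scene",(-60,-31,12),(60,-31,12),s(545,357)),("scene",(-60,-31,0),(60,-31,0),s(540,380)),("scene",(-60,31,12),(60,31,12),s(280,320)),("scene",(-60,31,12),(60,31,12),s(390,252)),("scene",(60,-31,9),(60,31,9),s(510,285))]
fit6([480,0,6,0,0,0],C,L,1,(6,1))
fit6([480,0,6,0,0,0],C,L,.1,(6,.2))
s=lambda u,v:px((u,v),(205,180),8.8)
R=[("scene",(-165,-55,6),s(335,600))]
s=lambda u,v:px((u,v),(215,170),7)
R+=[("scene",(-165,55,6),s(26,390)),("scene",(-165,-55,6),s(198,546)),("scene",(0,-54,6),s(570,350)),("scene",(75,-54,6),s(715,292))]
print("reader floor-level"); fit6([606,0,0,0,0,0],R,[],.1,(0,.1))
E
python3 pp.py
```

```text
pose [497.    4.9   6.    0.5  -1.5   7.5] sig [1.4 1.6 1.  1.  1.1 1.2] res px [-0.52 -0.55  0.26 -0.28  0.29  1.28  1.23  0.8  -0.5  -0.13 -0.71  0.23
  0.23 -0.76  0.01]
pose [496.2   4.8   6.    0.   -0.    8.3] sig [1.8 1.3 0.2 0.1 0.1 1.4] res px [-0.68 -0.69  0.38 -0.71  0.33  0.93  1.38  0.75 -0.57 -0.17 -0.91  0.82
  0.03 -0.08  0.01]
reader floor-level
pose [608.1  -2.4  -0.   -0.   -0.    2.2] sig [1.  1.9 0.1 0.1 0.1 0.6] res px [ 0.28 -0.07 -1.29 -0.24  0.04  0.1  -0.26  1.71  0.73 -0.71 -0.02 -0.
 -0.01]
```

>>> play_rows(steps=[[[0,0,-0.4],0,1],[[0,0,-0.4],0,1],[[0,-0.2,0],0.035,1],[[0,-0.2,0],0.035,1],[[0,-0.2,0],0.03,1]])

```text
time: 15.63
eef_pos: [440.7, -5.1, 16.0]
orientation: [-179.8, 1.7, 175.8]
wrist_force: [-0.6, -0.0, -1.4]
gripper_width: 0.095
```

>>> play_rows(steps=[[[0,-0.1,0],0,1],[[0,0,0],0,1],[[0,0,0],0,1],[[0,0,0],0,1],[[0,0,0],0,1]])

```text
time: 16.05
eef_pos: [440.0, -5.7, 15.8]
orientation: [-179.8, 1.6, 175.9]
wrist_force: [1.1, 0.1, -0.4]
gripper_width: 0.096
```

```bash
python3 -c "
from h import *
togo(440,-8,7,175.7)
crop('scene',205,180,90,70,8.8,'q_sc.png')"
```

```text
t 16.05 pos [440.   -5.7  15.8] [-179.85    1.64  175.94] F [ 1.1  0.1 -0.4] w 0.096 TOGO cm [ 0.01 -0.23  0.88] spin 0.004 q6 3.5
```

View pics/q_sc.png

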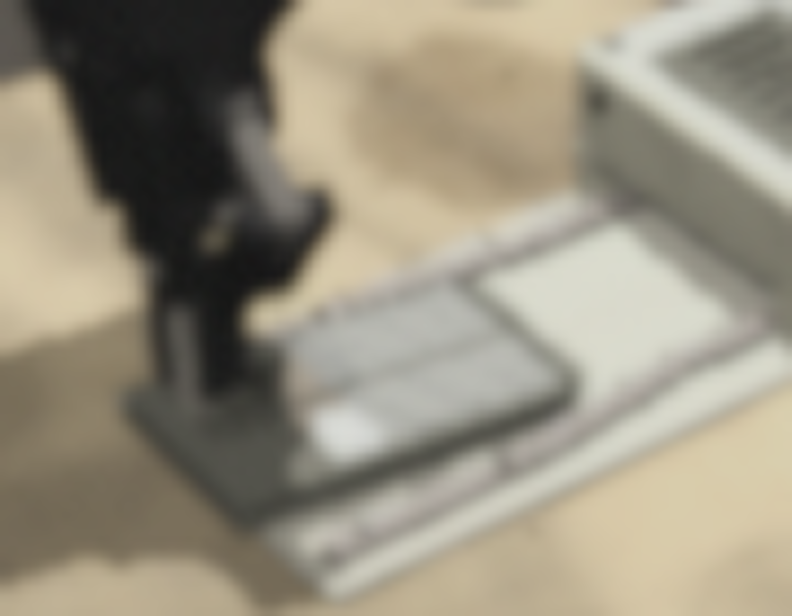

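```bash
cat > qq.py <<'E'
from fit6 import *
s=lambda u,v:px((u,v),(205,180),8.8)
C=[("scene",(-60,31,12),s(125,400)),("scene",(-60,-31,12),s(248,508)),("scene",(-60,-31,0),s(248,528))]
L=[("scene",(-60,-31,12),(60,-31,12),s(400,455)),("scene",(-60,-31,12),(60,-31,12),s(565,392)),("scene",(-60,-31,0),(60,-31,0),s(550,415)),("scene",(-60,31,12),(60,31,12),s(300,335)),("scene",(-60,31,12),(60,31,12),s(440,282)),("scene",(60,-31,9),(60,31,9),s(530,330))]
for z in(11,14):fit6([480,0,z,0,0,0],C,L,1,(z,1))
E
python3 qq.py
```

```text
pose [491.5  -8.9  10.9  -0.5   3.9   1. ] sig [1.6 1.4 1.  0.9 1.4 1.4] res px [-0.18 -0.24  0.05  0.28 -0.02  2.12  0.37  0.5  -1.31  0.17 -0.04 -0.73
 -0.27  1.94 -0.07]
pose [489.5 -12.2  13.8  -0.6   3.9   1. ] sig [1.7 1.4 1.  1.  1.5 1.4] res px [-0.23 -0.26  0.06  0.28 -0.01  2.15  0.35  0.46 -1.37  0.18 -0.04 -0.84
 -0.31  1.96 -0.08]
```

>>> play_rows(steps=[[[0,0.03,0.2],0,1],[[0,0.03,0.2],0,1],[[0,0,0.15],0,1],[[0,0,0.15],0,1],[[0,0,0.1],0,1]])

```text
time: 16.62
eef_pos: [440.4, -4.9, 7.3]
orientation: [-179.8, 1.7, 176.0]
wrist_force: [0.0, -0.1, -0.8]
gripper_width: 0.098
```

>>> play_rows(steps=[[[0,0,0.1],0,1],[[0,0,0.1],0,1],[[0,0,0.1],0,1],[[0,0,0],0,1],[[0,0,0],0,1]])

```text
time: 17.03
eef_pos: [440.8, -4.9, 7.5]
orientation: [-179.9, 1.8, 176.0]
wrist_force: [-0.6, -0.7, -0.3]
gripper_width: 0.094
```

```bash
python3 -c "
from h import *
togo(440,-8,7,175.7)
crop('scene',205,180,90,70,8.8,'r_sc.png')"
```

```text
t 17.03 pos [440.8  -4.9   7.5] [-179.86    1.78  175.97] F [-0.6 -0.7 -0.3] w 0.094 TOGO cm [ 0.06 -0.31  0.05] spin 0.005 q6 3.6
```

View pics/r_sc.png

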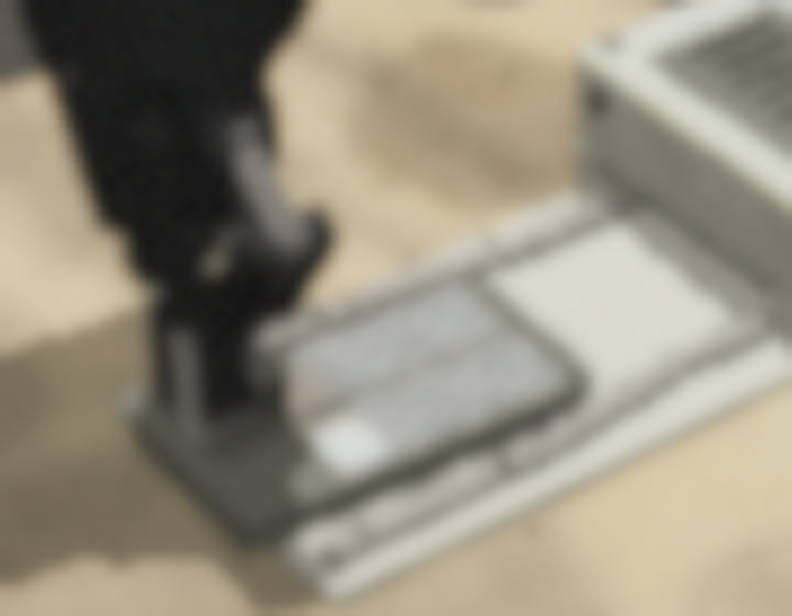

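```bash
cat > rr.py <<'E'
from fit6 import *
s=lambda u,v:px((u,v),(205,180),8.8)
C=[("scene",(-60,31,12),s(137,422)),("scene",(-60,-31,12),s(255,527)),("scene",(-60,-31,0),s(257,547))]
L=[("scene",(-60,-31,12),(60,-31,12),s(400,462)),("scene",(-60,-31,12),(60,-31,12),s(575,385)),("scene",(-60,-31,0),(60,-31,0),s(560,408)),("scene",(-60,31,12),(60,31,12),s(300,345)),("scene",(-60,31,12),(60,31,12),s(450,280)),("scene",(60,-31,9),(60,31,9),s(530,325))]
fit6([480,0,6,0,0,0],C,L,1,(6,1)); fit6([480,0,6,0,0,0],C,L,.1,(6,.2))
E
python3 rr.py
```

```text
pose [494.7  -7.    5.8  -1.1   0.7   1.7] sig [1.8 1.4 1.  1.1 1.1 1.3] res px [-0.89 -0.48  0.11  0.07  0.07  1.8   0.01  0.31 -1.57  0.11  0.08 -0.72
 -0.53  0.35 -0.09]
pose [495.6  -6.8   6.   -0.    0.    1. ] sig [1.4 0.9 0.2 0.1 0.1 1.1] res px [-0.65 -0.79  0.09  0.24  0.05  1.9  -0.13  0.17 -1.64  0.31  0.3  -1.2
 -0.06  0.04 -0.02]
```

>>> play_rows(steps=[[[-0.3,0,0.01],0,1],[[-0.4,0,0.01],0,1],[[-0.4,0,0.01],0,1],[[-0.4,0,0.01],0,1],[[-0.4,0,0.01],0,1]])

```text
time: 17.6
eef_pos: [458.5, -6.1, 6.9]
orientation: [-179.9, 1.5, 176.0]
wrist_force: [-4.5, 1.1, 4.5]
gripper_width: 0.097
```

```bash
python3 -c "
from h import *
togo(460,-6,7.5,175.97)
crop('scene',205,180,90,70,8.8,'s_sc.png')"
```

```text
t 17.6 pos [458.5  -6.1   6.9] [-179.87    1.47  176.  ] F [-4.5  1.1  4.5] w 0.097 TOGO cm [-0.15  0.02 -0.06] spin 0.001 q6 3.4
```

View pics/s_sc.png

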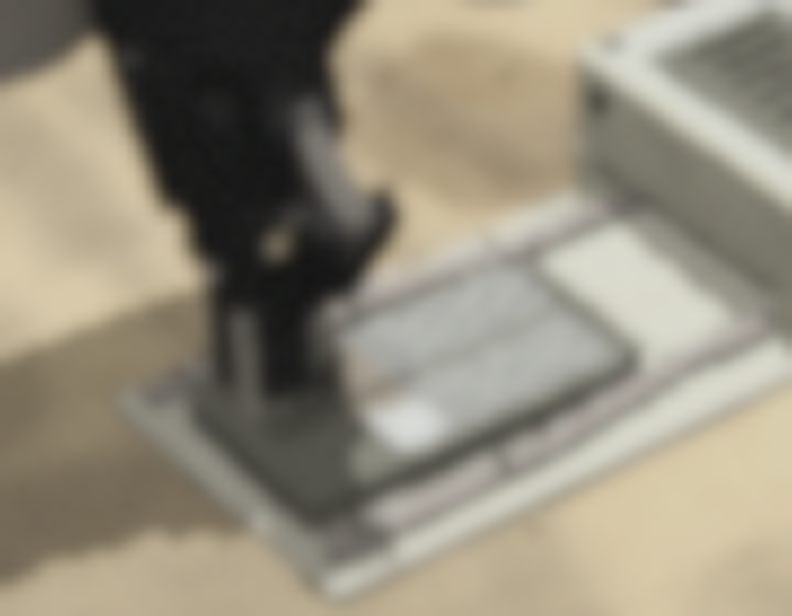

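>>> play_rows(steps=[[[-0.1,0.02,-0.05],0,1],[[-0.3,0.03,0],0,1],[[-0.3,0.03,0],0,1],[[-0.3,0.03,0],0,1],[[-0.3,0.03,0],0,1]])

```text
time: 18.07
eef_pos: [472.6, -4.8, 7.0]
orientation: [-180.0, 1.4, 176.0]
wrist_force: [-2.5, 1.5, 2.0]
gripper_width: 0.096
```

```bash
python3 -c "
from h import *
togo(470,-6,7.5,175.97)
crop('scene',215,170,90,70,8.8,'t_sc.png')"
```

```text
t 18.07 pos [472.6  -4.8   7. ] [-179.96    1.37  176.05] F [-2.5  1.5  2. ] w 0.096 TOGO cm [ 0.25 -0.14 -0.06] spin 0.001 q6 3.5
```

View pics/t_sc.png

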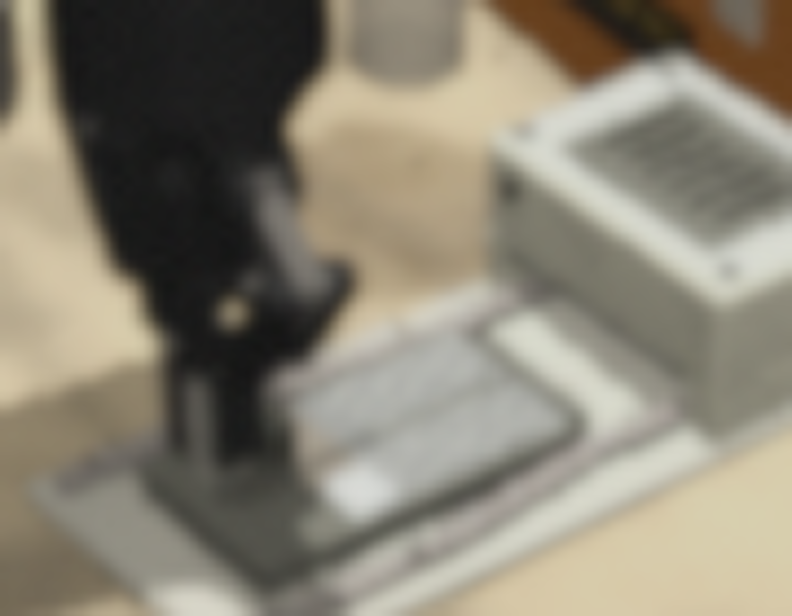

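>>> play_rows(steps=[[[-0.3,0.02,-0.02],0,1],[[-0.3,0.02,0],0,1],[[-0.3,0.02,0],0,1],[[-0.3,0.02,0],0,1],[[-0.3,0.02,0],0,1]])

```text
time: 18.53
eef_pos: [490.1, -4.3, 7.4]
orientation: [180.0, 1.4, 176.1]
wrist_force: [-1.6, 0.8, 0.7]
gripper_width: 0.094
```

```bash
python3 -c "
from h import *
togo(470,-6,7.5,175.97)
crop('scene',215,170,90,70,8.8,'u_sc.png')"
```

```text
t 18.53 pos [490.1  -4.3   7.4] [179.98   1.45 176.08] F [-1.6  0.8  0.7] w 0.094 TOGO cm [ 2.   -0.31 -0.06] spin 0.002 q6 3.5
```

View pics/u_sc.png

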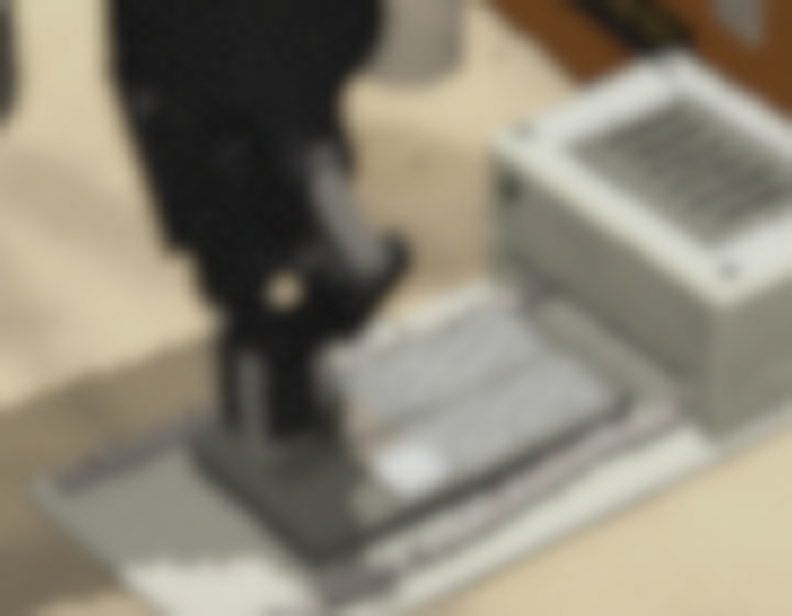

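>>> play_rows(steps=[[[-0.3,0.02,0],0,1],[[-0.3,0.01,0],0,1],[[-0.3,0.01,0],0,1],[[-0.3,0.01,0],0,1],[[-0.2,0.01,0],0,1]])

```text
time: 19.0
eef_pos: [506.4, -4.3, 7.6]
orientation: [179.9, 1.5, 176.1]
wrist_force: [-0.5, 1.0, -0.2]
gripper_width: 0.096
```

```bash
python3 -c "
from h import *
togo(470,-6,7.5,175.97)
crop('scene',215,170,90,70,8.8,'v_sc.png')"
```

```text
t 19.0 pos [506.4  -4.3   7.6] [179.94   1.49 176.09] F [-0.5  1.  -0.2] w 0.096 TOGO cm [ 3.62 -0.42 -0.08] spin 0.002 q6 3.4
```

View pics/v_sc.png

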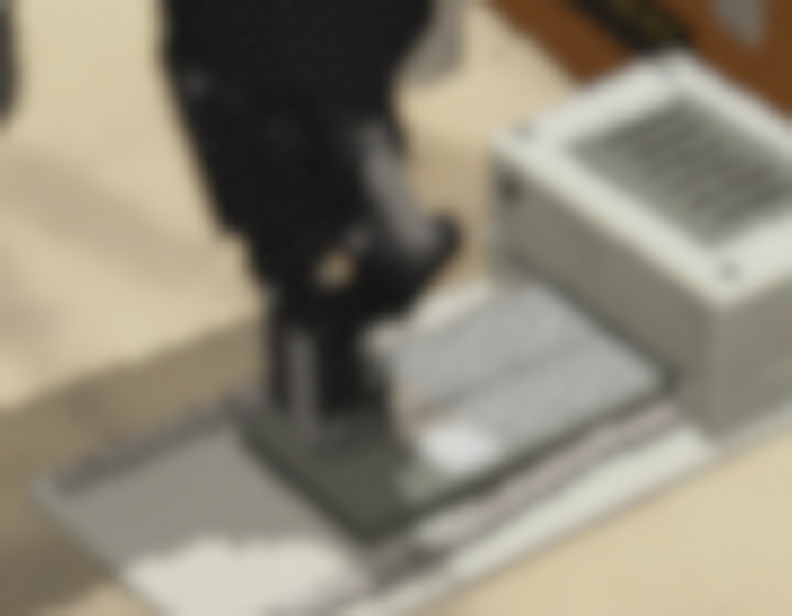

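>>> play_rows(steps=[[[-0.2,0.01,0],0,1],[[-0.2,0.01,0],0,1],[[-0.2,0.01,0],0,1],[[-0.2,0.01,0],0,1],[[-0.2,0.01,0],0,1]])

```text
time: 19.47
eef_pos: [516.4, -4.0, 7.6]
orientation: [179.9, 1.4, 176.1]
wrist_force: [-2.9, 2.8, 0.5]
gripper_width: 0.102
```

>>> play_rows(steps=[[[-0.2,0.01,0],0,1],[[-0.2,0.01,0],0,1],[[-0.2,0.01,0],0,1],[[-0.2,0.01,0],0,1],[[-0.2,0.01,0],0,1]])

```text
time: 19.88
eef_pos: [517.3, -3.5, 7.0]
orientation: [179.9, 0.3, 176.2]
wrist_force: [-8.1, 2.1, 5.6]
gripper_width: 0.099
```

>>> play_rows(steps=[[[-0.2,0,-0.04],0,1],[[-0.25,0,-0.03],0,1],[[-0.25,0,-0.03],0,1],[[-0.25,0,-0.02],0,1],[[-0.25,0,-0.02],0,1]])

```text
time: 20.3
eef_pos: [518.9, -3.3, 7.2]
orientation: [179.9, -0.8, 176.2]
wrist_force: [-6.5, 2.7, 5.2]
gripper_width: 0.097
```

```bash
python3 -c "
from h import *
togo(520,-4,7.5,175.97)
crop('scene',215,170,90,70,8.8,'w_sc.png')"
```

```text
t 20.3 pos [518.9  -3.3   7.2] [179.88  -0.83 176.21] F [-6.5  2.7  5.2] w 0.097 TOGO cm [-0.12 -0.06 -0.04] spin 0.004 q6 3.3
```

View pics/w_sc.png

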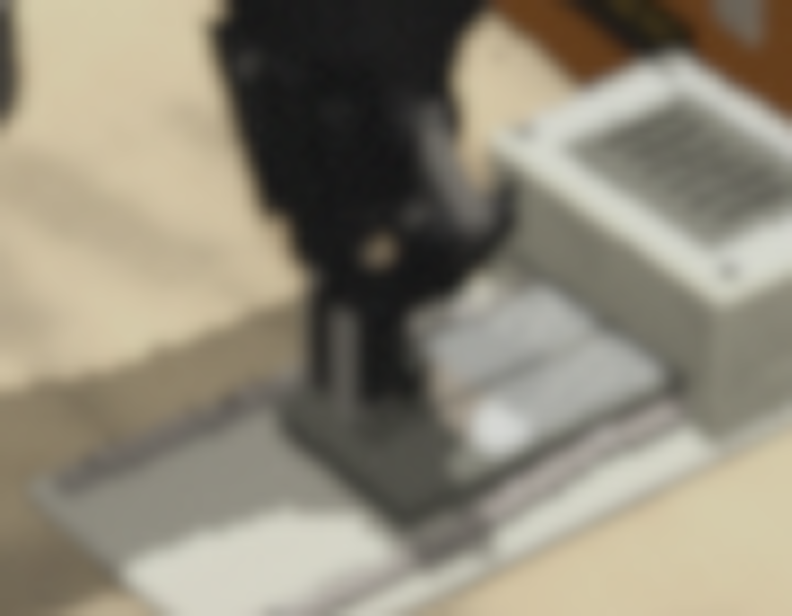

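>>> play_rows(steps=[[[-0.3,0,-0.05],0,1],[[-0.33,0,-0.03],0,1],[[-0.33,0,-0.03],0,1],[[-0.33,0,-0.03],0,1],[[-0.33,0,-0.03],0,1]])

```text
time: 20.77
eef_pos: [526.4, -2.9, 7.3]
orientation: [179.8, -1.8, 176.3]
wrist_force: [-5.6, 3.0, 3.1]
gripper_width: 0.098
```

>>> play_rows(steps=[[[-0.2,0.03,-0.05],0,1],[[-0.2,0.03,-0.03],0,1],[[-0.2,0.02,-0.03],0,1],[[-0.2,0.02,-0.02],0,1],[[-0.2,0.02,-0.02],0,1]])

```text
time: 21.18
eef_pos: [532.0, -2.7, 7.4]
orientation: [179.9, -2.4, 176.3]
wrist_force: [-6.3, 1.3, 3.6]
gripper_width: 0.097
```

>>> play_rows(steps=[[[-0.2,0.02,-0.06],0,1],[[-0.2,0.02,-0.04],0,1],[[-0.2,0.02,-0.03],0,1],[[-0.2,0.02,-0.03],0,1],[[-0.2,0.02,-0.03],0,1]])

```text
time: 21.6
eef_pos: [531.9, -2.7, 7.5]
orientation: [-180.0, -3.6, 176.3]
wrist_force: [-7.6, 1.8, 4.7]
gripper_width: 0.096
```

```bash
python3 -c "
from h import *
togo(520,-4,7.5,175.97)
crop('scene',215,170,90,70,8.8,'x_sc.png')"
```

```text
t 21.6 pos [531.9  -2.7   7.5] [-179.98   -3.61  176.25] F [-7.6  1.8  4.7] w 0.096 TOGO cm [ 1.18 -0.21  0.08] spin 0.005 q6 3.3
```

View pics/x_sc.png

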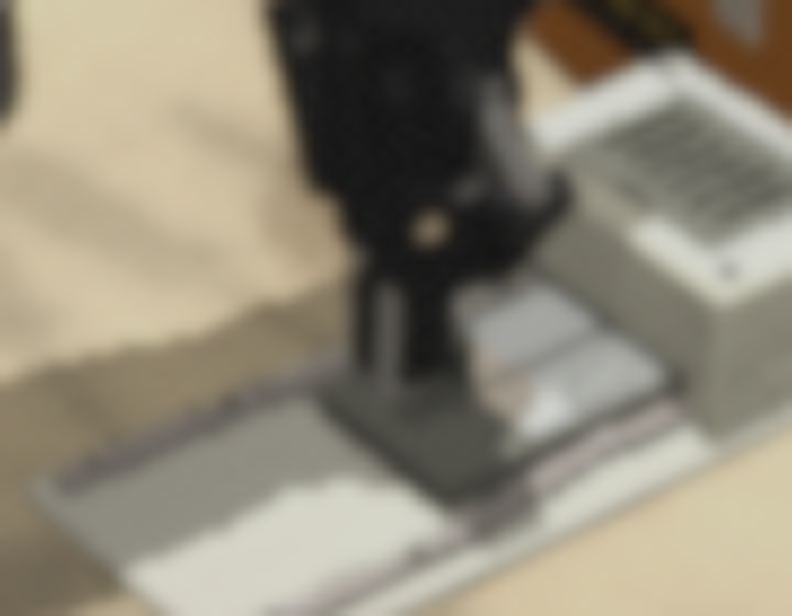

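```bash
cat > lane.py <<'E'
from fit import *
s=arm.sense();R=Ro.from_euler('xyz',s['orientation'],degrees=True).as_matrix()
print("fwd in tool",(R.T@np.array([.9994,.035,0])).round(3),"up in tool",(R.T@np.array([0,0,1])).round(3))
E
python3 lane.py
python3 - <<'E'
from fit import *
s=lambda u,v:px((u,v),(215,170),8.8)
a=back(I['scene'],[s(455,492),s(320,395)],18);print(a)
for rd in ((606,-1.2,np.radians(1.8)),(608.1,-2.4,np.radians(2.2))):
  c,sn=np.cos(rd[2]),np.sin(rd[2])
  for p in a: print("reader coords",c*(p[0]-rd[0])+sn*(p[1]-rd[1]), -sn*(p[0]-rd[0])+c*(p[1]-rd[1]))
E
```

```text
fwd in tool [-0.993  0.1   -0.063] up in tool [ 0.063 -0.    -0.998]
[[530.59486225 -39.4334023   18.        ]
 [525.85146733  20.05084605  18.        ]]
reader coords -76.56887005237323 -35.84600380948528
reader coords -79.44147900120386 23.75788629202634
reader coords -78.86964115981436 -34.03085315632508
reader coords -81.3260698336215 25.591638871235073
```

>>> play_rows(steps=[[[-0.25,0.02,-0.15],0,1],[[-0.3,0.02,-0.1],0,1],[[-0.33,0.02,-0.1],0,1],[[-0.33,0.02,-0.1],0,1],[[-0.33,0.02,-0.08],0,1]])

```text
time: 22.27
eef_pos: [531.2, -2.7, 8.3]
orientation: [-179.9, -5.5, 176.2]
wrist_force: [-10.0, 3.3, 2.6]
gripper_width: 0.098
```

>>> play_rows(steps=[[[0,0,0],0,1],[[0,0,0],0,0.3],[[0,0,0],0,0.3],[[0,0,0],0,0.3],[[0,0,0],0,0.3]])

```text
time: 22.68
eef_pos: [537.1, -4.6, 9.0]
orientation: [-179.7, -4.9, 176.1]
wrist_force: [0.1, -0.7, 0.7]
gripper_width: 0.352
```

```bash
python3 lane.py; python3 -c "
from h import *
togo(520,-4,7.5,175.97)
crop('scene',215,170,90,70,8.8,'y_sc.png')"
```

```text
fwd in tool [-0.991  0.102 -0.085] up in tool [ 0.085 -0.005 -0.996]
t 22.78 pos [536.8  -4.5   9.1] [-179.71   -4.9   176.13] F [-0.2  0.4 -0.9] w 0.349 TOGO cm [ 1.66 -0.06  0.3 ] spin 0.003 q6 3.4
```

View pics/y_sc.png

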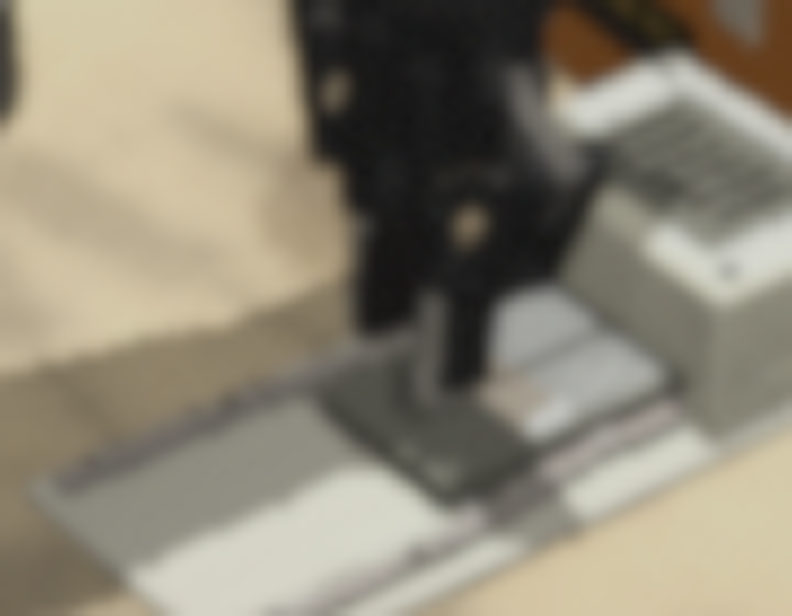

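>>> play_rows(steps=[[[0.04,0,-0.5],0,0.3],[[0.08,0,-1.0],0,0.3],[[0.08,0,-1.0],0,0.3],[[0.08,0,-1.0],0,0.3],[[0.05,0,-0.5],0,0.3]])

```text
time: 23.25
eef_pos: [536.1, -4.4, 52.3]
orientation: [-179.7, -5.0, 176.1]
wrist_force: [1.0, 0.1, -0.2]
gripper_width: 0.354
```

>>> play_rows(steps=[[[0.8,0,0.05],0,1],[[1.2,0,0.1],0,1],[[1.2,0,0.1],0,1],[[0.8,0,0.05],0,1],[[0,0,0],0,1]])

```text
time: 23.67
eef_pos: [495.7, -1.5, 56.7]
orientation: [-179.7, -4.6, 176.1]
wrist_force: [-0.6, -0.3, -0.2]
gripper_width: 0.001
```

```bash
python3 lane.py; python3 -c "
from h import *
togo(492,-6,0,175.97)
crop('scene',205,165,100,75,8,'z_sc.png')"
```

```text
fwd in tool [-0.992  0.102 -0.078] up in tool [ 0.078 -0.005 -0.997]
t 23.77 pos [497.5  -1.6  56.8] [-179.72   -4.49  176.11] F [ 0.8 -0.  -0. ] w 0.002 TOGO cm [ 0.08 -0.44  5.7 ] spin 0.003 q6 3.7
```

View pics/z_sc.png

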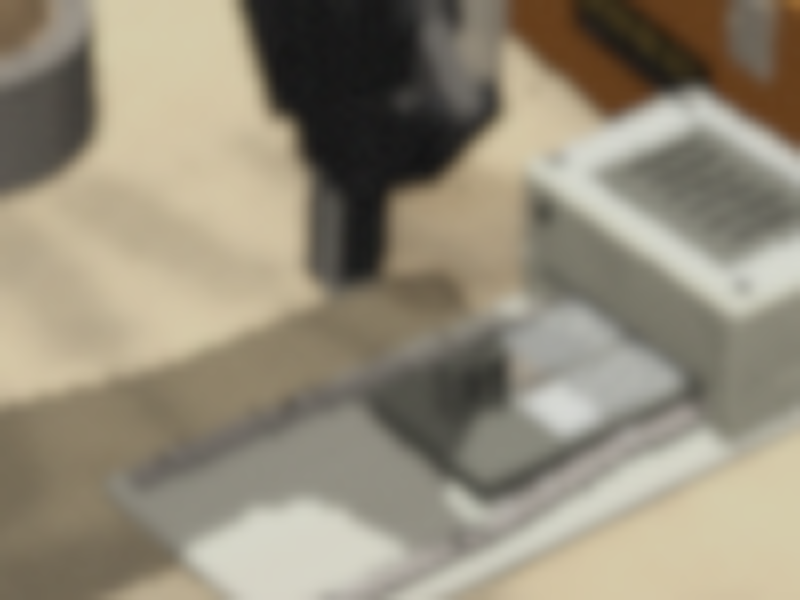

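```bash
python3 -c "
from h import *
togo(489,-5,15,175.97)"
```

```text
t 23.82 pos [498.1  -1.6  56.7] [-179.72   -4.46  176.12] F [-0.6  0.3 -0.4] w 0.001 TOGO cm [ 0.56 -0.38  4.23] spin 0.003 q6 3.7
```

>>> play_rows(steps=[[[0.2,-0.1,0.6],0,1],[[0.2,-0.1,1.0],0,1],[[0.1,-0.1,1.0],0,1],[[0.1,-0.1,1.0],0,1],[[0,0,0.4],0,1]])

```text
time: 24.23
eef_pos: [492.5, -5.7, 15.6]
orientation: [-179.7, -4.1, 176.1]
wrist_force: [-0.0, -0.5, 0.3]
gripper_width: -0.004
```

>>> play_rows(steps=[[[0,0,0],0,1],[[0,0,0],0,1],[[0,0,0],0,1],[[0,0,0],0,1],[[0,0,0],0,1]])

```text
time: 24.65
eef_pos: [492.8, -5.8, 14.3]
orientation: [-179.7, -4.2, 176.1]
wrist_force: [0.4, -0.9, 0.5]
gripper_width: -0.001
```

```bash
python3 -c "
from h import *
togo(489,-5,0,175.97)
crop('scene',205,165,100,75,8,'aa_sc.png')"
```

```text
t 24.65 pos [492.8  -5.8  14.3] [-179.72   -4.24  176.1 ] F [ 0.4 -0.9  0.5] w -0.001 TOGO cm [0.28 0.06 1.46] spin 0.002 q6 3.2
```

View pics/aa_sc.png

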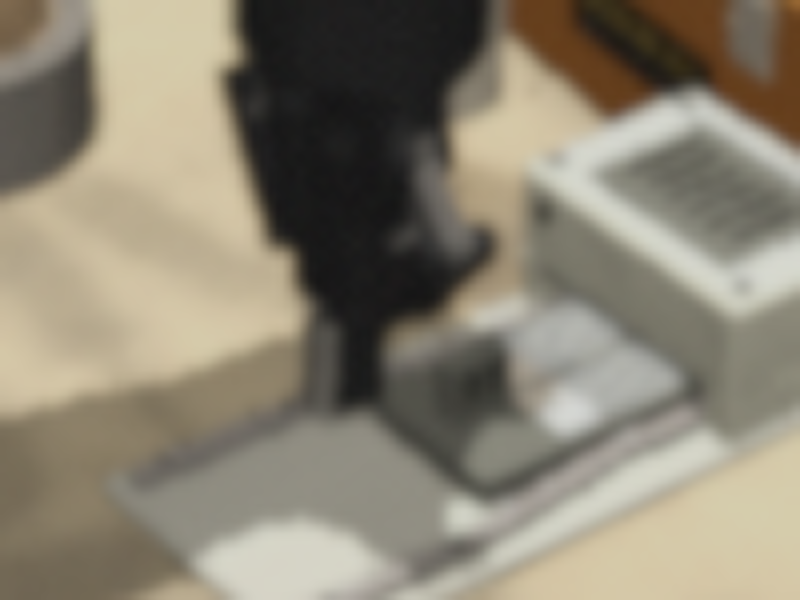

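>>> play_rows(steps=[[[0.05,0,0.3],0,1],[[0.05,0,0.4],0,1],[[0,0,0.4],0,1],[[0,0,0.2],0,1],[[0,0,0],0,1]])

```text
time: 25.12
eef_pos: [491.9, -5.6, 1.3]
orientation: [-179.7, -4.1, 176.1]
wrist_force: [0.7, -0.5, -0.9]
gripper_width: 0.002
```

```bash
python3 -c "
from h import *
togo(489,-5,0,175.97)
crop('scene',205,165,100,75,8,'ab_sc.png')"
```

```text
t 25.12 pos [491.9  -5.6   1.3] [-179.73   -4.07  176.11] F [ 0.7 -0.5 -0.9] w 0.002 TOGO cm [0.28 0.04 0.15] spin 0.003 q6 3.2
```

View pics/ab_sc.png

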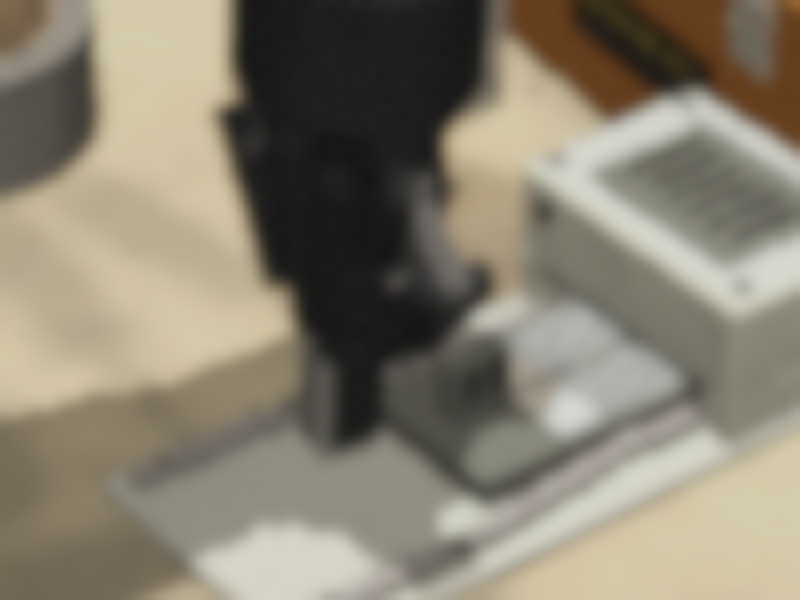

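>>> play_rows(steps=[[[0,0,0.2],0,1],[[0,0,0.2],0,1],[[0,0,0.15],0,1],[[0,0,0],0,1],[[0,0,0],0,1]])

```text
time: 25.58
eef_pos: [491.4, -5.6, -4.8]
orientation: [-179.7, -4.1, 176.1]
wrist_force: [0.3, 0.1, 0.1]
gripper_width: 0.001
```

```bash
python3 -c "
from h import *
togo(489,-5,0,175.97)
crop('scene',205,165,100,75,8,'ac_sc.png')"
```

```text
t 25.58 pos [491.4  -5.6  -4.8] [-179.73   -4.09  176.11] F [0.3 0.1 0.1] w 0.001 TOGO cm [ 0.27  0.04 -0.46] spin 0.003 q6 3.2
```

View pics/ac_sc.png

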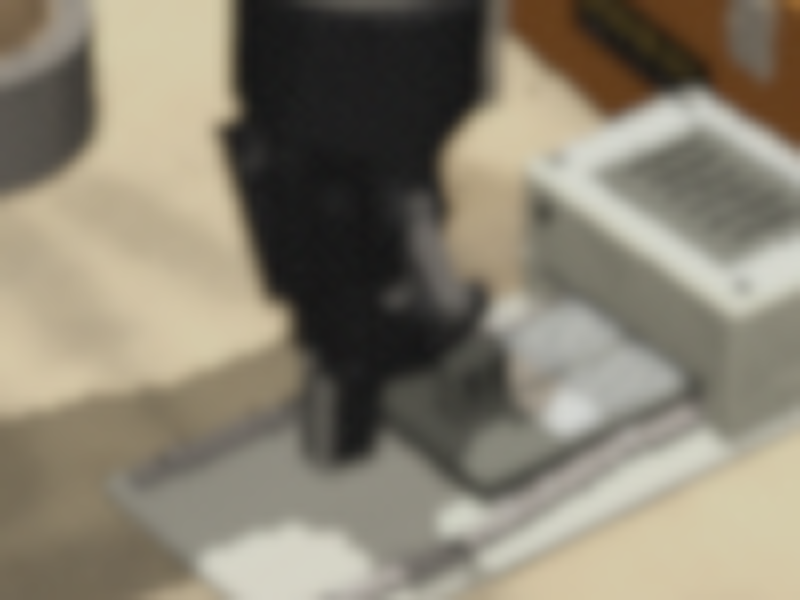

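>>> play_rows(steps=[[[0,0,0.15],0,1],[[0,0,0.15],0,1],[[0,0,0.15],0,1],[[0,0,0],0,1],[[0,0,0],0,1]])

```text
time: 26.05
eef_pos: [491.3, -5.6, -9.5]
orientation: [-179.7, -4.0, 176.1]
wrist_force: [-0.4, -0.3, -0.1]
gripper_width: 0.004
```

>>> play_rows(steps=[[[0,0,0.1],0,1],[[0,0,0.1],0,1],[[0,0,0.1],0,1],[[0,0,0],0,1],[[0,0,0],0,1]])

```text
time: 26.47
eef_pos: [491.1, -5.6, -12.8]
orientation: [-179.7, -4.0, 176.1]
wrist_force: [-0.4, -0.4, 0.5]
gripper_width: 0.004
```

```bash
python3 -c "
from h import *
togo(489,-5,0,175.97)
crop('scene',205,165,100,75,8,'ad_sc.png')"
```

```text
t 26.47 pos [491.1  -5.6 -12.8] [-179.74   -4.05  176.11] F [-0.4 -0.4  0.5] w 0.004 TOGO cm [ 0.3   0.04 -1.26] spin 0.003 q6 3.2
```

View pics/ad_sc.png

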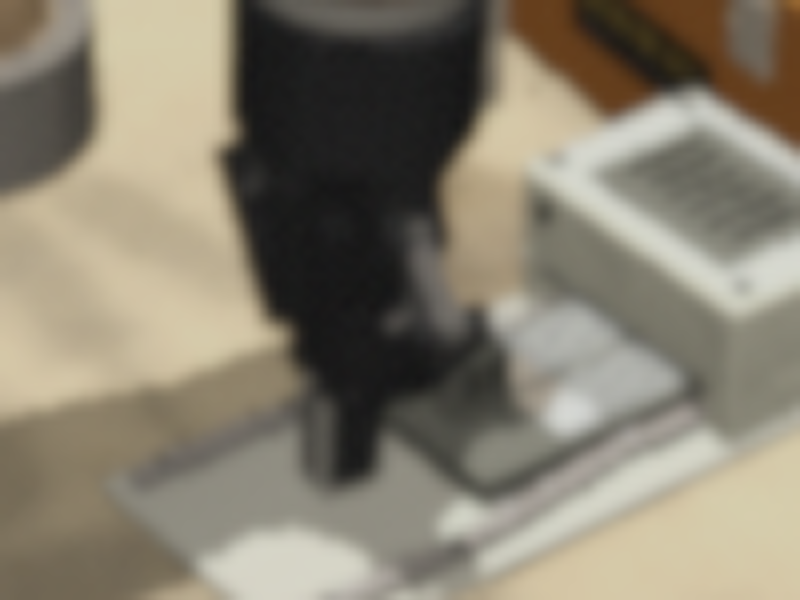

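>>> play_rows(steps=[[[0,0,0.1],0,1],[[0,0,0.1],0,1],[[0,0,0.1],0,1],[[0,0,0],0,1],[[0,0,0],0,1]])

```text
time: 26.93
eef_pos: [491.0, -5.6, -16.0]
orientation: [-179.7, -4.0, 176.1]
wrist_force: [-0.7, 0.9, 0.1]
gripper_width: 0.005
```

>>> play_rows(steps=[[[0,0,0.1],0,1],[[0,0,0.1],0,1],[[0,0,0.1],0,1],[[0,0,0],0,1],[[0,0,0],0,1]])

```text
time: 27.35
eef_pos: [490.7, -5.6, -19.4]
orientation: [-179.7, -4.0, 176.1]
wrist_force: [-0.3, -0.5, -1.0]
gripper_width: 0.001
```

```bash
python3 -c "
from h import *
togo(489,-5,0,175.97)
crop('scene',205,165,100,75,8,'ae_sc.png')"
```

```text
t 27.35 pos [490.7  -5.6 -19.4] [-179.74   -4.04  176.11] F [-0.3 -0.5 -1. ] w 0.001 TOGO cm [ 0.31  0.04 -1.92] spin 0.002 q6 3.2
```

View pics/ae_sc.png

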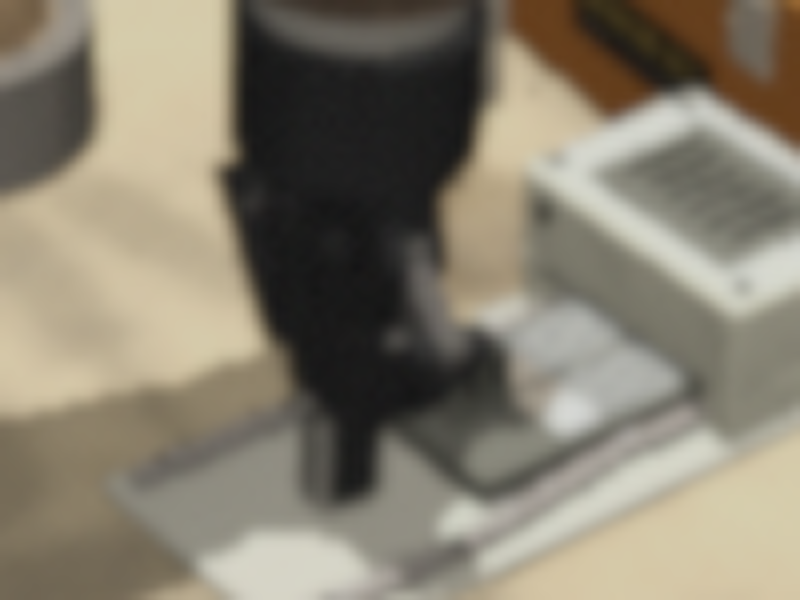

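>>> play_rows(steps=[[[-0.2,0.02,-0.01],0,1],[[-0.2,0.02,-0.01],0,1],[[-0.2,0.02,-0.01],0,1],[[-0.1,0.01,-0.01],0,1],[[0,0,0],0,1]])

```text
time: 27.82
eef_pos: [498.8, -5.3, -19.3]
orientation: [-179.7, -4.0, 176.1]
wrist_force: [-0.2, -0.4, 0.4]
gripper_width: 0.004
```

```bash
python3 -c "
from h import *
togo(489,-5,0,175.97)
crop('scene',205,165,100,75,8,'af_sc.png')"
```

```text
t 27.82 pos [498.8  -5.3 -19.3] [-179.74   -4.01  176.11] F [-0.2 -0.4  0.4] w 0.004 TOGO cm [ 1.11 -0.04 -1.86] spin 0.002 q6 3.3
```

View pics/af_sc.png

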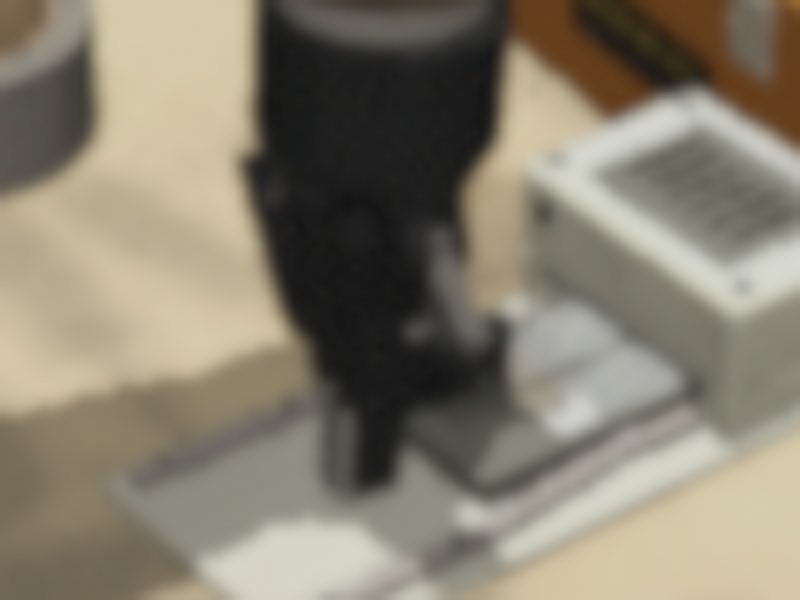

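>>> play_rows(steps=[[[-0.2,0.02,-0.01],0,1],[[-0.15,0.015,-0.01],0,1],[[-0.15,0.015,-0.01],0,1],[[-0.15,0.015,-0.01],0,1],[[-0.15,0.01,-0.01],0,1]])

```text
time: 28.28
eef_pos: [507.1, -5.1, -19.5]
orientation: [-179.7, -4.0, 176.1]
wrist_force: [0.2, 0.2, 0.1]
gripper_width: 0.001
```

>>> play_rows(steps=[[[-0.1,0.01,-0.01],0,1],[[-0.1,0.01,-0.01],0,1],[[-0.1,0.01,-0.01],0,1],[[-0.1,0.01,-0.01],0,1],[[-0.1,0.01,-0.01],0,1]])

```text
time: 28.7
eef_pos: [512.9, -4.9, -19.3]
orientation: [-179.7, -4.0, 176.1]
wrist_force: [-0.1, -0.1, 0.5]
gripper_width: -0.002
```

```bash
python3 -c "
from h import *
togo(489,-5,0,175.97)
crop('scene',205,165,100,75,8,'ag_sc.png')"
```

```text
t 28.7 pos [512.9  -4.9 -19.3] [-179.74   -4.04  176.11] F [-0.1 -0.1  0.5] w -0.002 TOGO cm [ 2.52 -0.18 -1.76] spin 0.002 q6 3.3
```

View pics/ag_sc.png

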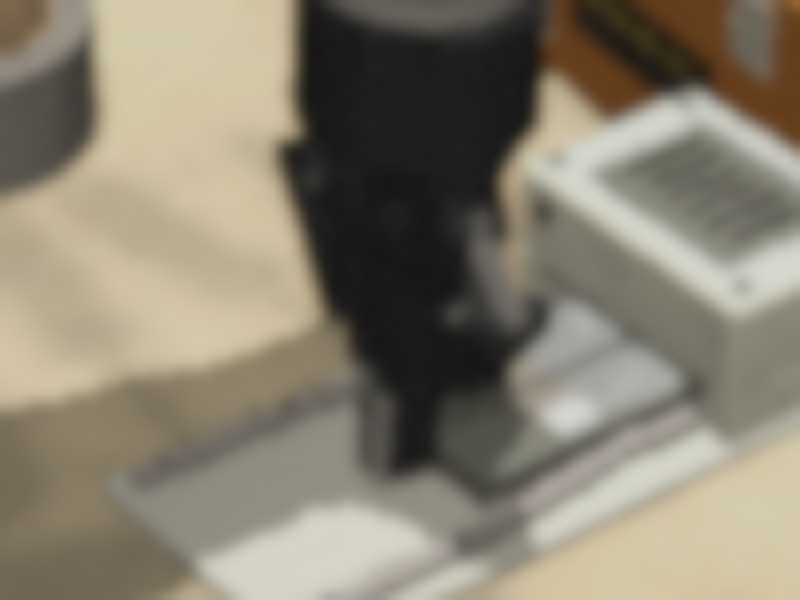

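>>> play_rows(steps=[[[-0.1,0.01,-0.01],0,1],[[-0.1,0.01,-0.01],0,1],[[-0.1,0.01,-0.01],0,1],[[-0.1,0.01,-0.01],0,1],[[-0.1,0.01,-0.01],0,1]])

```text
time: 29.17
eef_pos: [513.0, -4.8, -19.7]
orientation: [-179.7, -4.6, 176.1]
wrist_force: [-4.0, 0.0, 3.8]
gripper_width: -0.003
```

>>> play_rows(steps=[[[-0.12,0.01,-0.01],0,1],[[-0.12,0.01,-0.01],0,1],[[-0.12,0.01,-0.01],0,1],[[-0.12,0.01,-0.01],0,1],[[-0.12,0.01,-0.01],0,1]])

```text
time: 29.58
eef_pos: [512.6, -4.7, -20.0]
orientation: [-179.6, -5.3, 176.1]
wrist_force: [-5.3, 0.7, 3.9]
gripper_width: -0.001
```

```bash
python3 -c "
from h import *
togo(489,-5,0,175.97)
crop('scene',205,165,100,75,8,'ah_sc.png')"
```

```text
t 29.58 pos [512.6  -4.7 -20. ] [-179.65   -5.31  176.11] F [-5.3  0.7  3.9] w -0.001 TOGO cm [ 2.53 -0.2  -1.77] spin 0.002 q6 3.4
```

View pics/ah_sc.png

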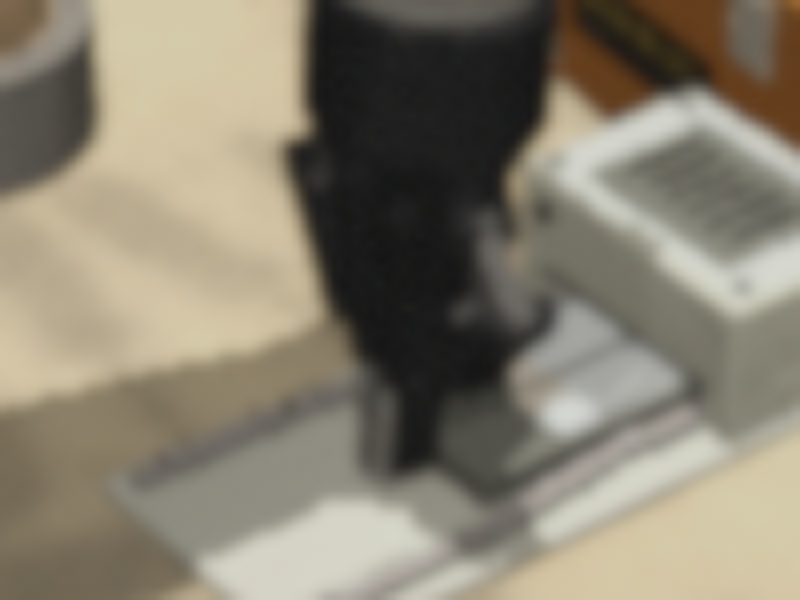

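>>> play_rows(steps=[[[-0.2,0.02,-0.1],0,1],[[-0.22,0.02,-0.06],0,1],[[-0.24,0.02,-0.06],0,1],[[-0.24,0.02,-0.06],0,1],[[-0.24,0.02,-0.06],0,1]])

```text
time: 30.05
eef_pos: [511.8, -4.7, -19.6]
orientation: [-179.5, -6.7, 176.1]
wrist_force: [-7.6, -0.8, 6.3]
gripper_width: -0.0
```

```bash
python3 -c "
from h import *
togo(489,-5,0,175.97)
crop('scene',205,165,100,75,8,'ai_sc.png')"
```

```text
t 30.05 pos [511.8  -4.7 -19.6] [-179.52   -6.71  176.11] F [-7.6 -0.8  6.3] w -0.0 TOGO cm [ 2.49 -0.2  -1.68] spin 0.002 q6 3.4
```

View pics/ai_sc.png

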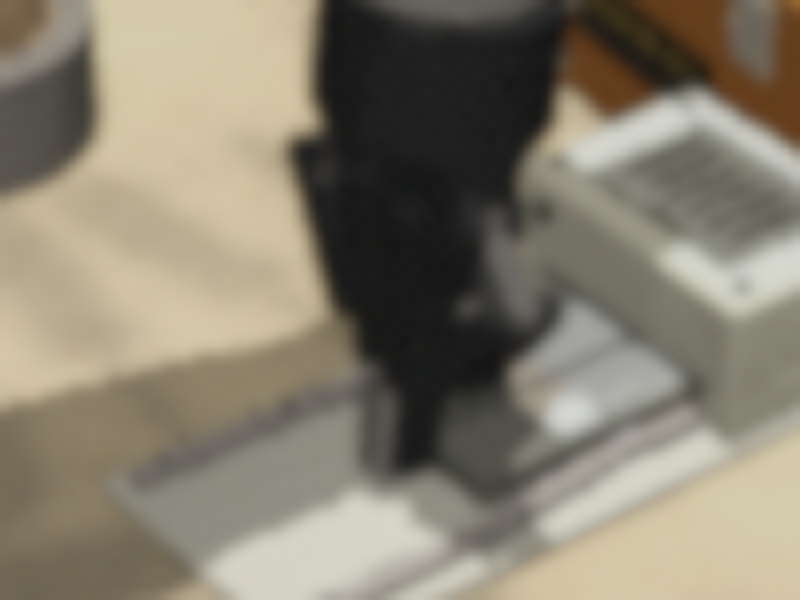

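```bash
python3 -c "
import cv2
a=cv2.imread('pics/z_sc.png')[250:560,340:740];cv2.imwrite('pics/z2.png',cv2.resize(a,None,fx=2,fy=1.9,interpolation=cv2.INTER_CUBIC))"
python3 - <<'E'
from fit import *
# predicted reader/carrier features in z_sc crop coords, for several origins
rd=(607,-1.8,np.radians(2.0))
f=lambda P:((proj(I['scene'],[W(rd,p) for p in P])+.5-[205,165])*8-.5).round(0).tolist()
print("plate front",f([(-165,55,6),(-165,-55,6)]),"hood front base",f([(0,54,6),(0,-54,6)]),"hood front top",f([(0,54,62),(0,-54,62)]))
for o in(-28,-22,-15): print(o,"rear top L,R",f([(o-60,31,18),(o-60,-31,18)]),"tab top",f([(o-40,0,42)]),"R edge at hood",f([(0,-31,18)]))
print("hood opening top",f([(0,40,21),(0,-40,21)]))
E
```

```text
plate front [[95.0, 483.0], [300.0, 664.0]] hood front base [[513.0, 299.0], [725.0, 454.0]] hood front top [[514.0, 158.0], [732.0, 309.0]]
-28 rear top L,R [[339.0, 398.0], [459.0, 494.0]] tab top [[449.0, 360.0]] R edge at hood [[679.0, 390.0]]
-22 rear top L,R [[355.0, 392.0], [475.0, 486.0]] tab top [[464.0, 353.0]] R edge at hood [[679.0, 390.0]]
-15 rear top L,R [[373.0, 384.0], [493.0, 478.0]] tab top [[482.0, 345.0]] R edge at hood [[679.0, 390.0]]
hood opening top [[540.0, 281.0], [698.0, 395.0]]
```

View pics/z2.png

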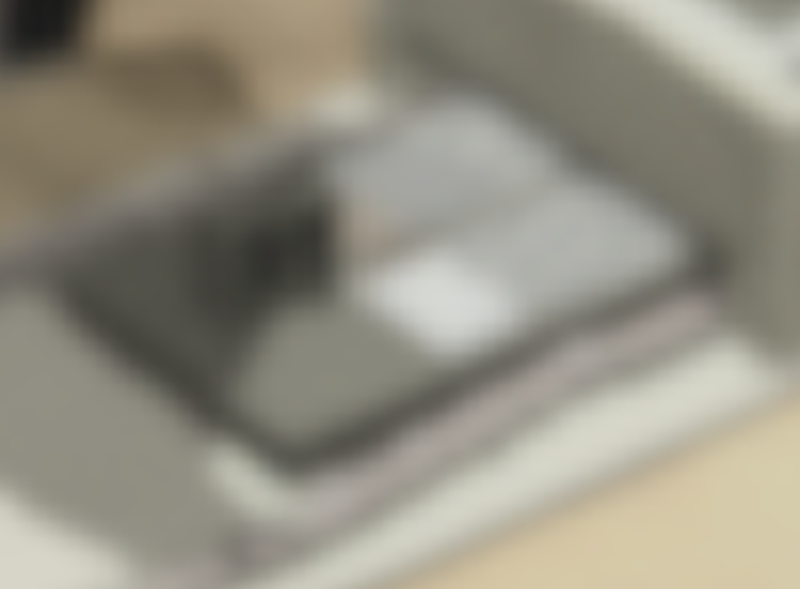

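>>> play_rows(steps=[[[-0.15,0.02,-0.25],0,1],[[-0.2,0.02,-0.2],0,1],[[-0.22,0.02,-0.2],0,1],[[-0.22,0.02,-0.2],0,1],[[-0.22,0.02,-0.2],0,1]])

```text
time: 30.62
eef_pos: [511.1, -4.7, -14.8]
orientation: [-179.4, -8.1, 176.1]
wrist_force: [-6.2, -1.1, -1.3]
gripper_width: 0.004
```

>>> play_rows(steps=[[[-0.25,0.02,-0.03],0,1],[[-0.3,0.03,-0.08],0,1],[[-0.33,0.03,-0.12],0,1],[[-0.35,0.03,-0.12],0,1],[[-0.35,0.03,-0.12],0,1]])

```text
time: 31.03
eef_pos: [509.7, -4.7, -18.5]
orientation: [-179.2, -10.2, 176.1]
wrist_force: [-8.3, -0.1, 3.5]
gripper_width: -0.004
```

```bash
python3 lane.py; python3 -c "
from h import *
togo(489,-5,0,175.97)
crop('scene',205,165,100,75,8,'aj_sc.png')"
```

```text
fwd in tool [-0.979  0.101 -0.178] up in tool [ 0.178 -0.014 -0.984]
t 31.13 pos [509.7  -4.7 -18.4] [-179.19  -10.23  176.05] F [-10.4  -0.1   1.1] w -0.001 TOGO cm [ 2.36 -0.19 -1.44] spin 0.001 q6 3.5
```

View pics/aj_sc.png

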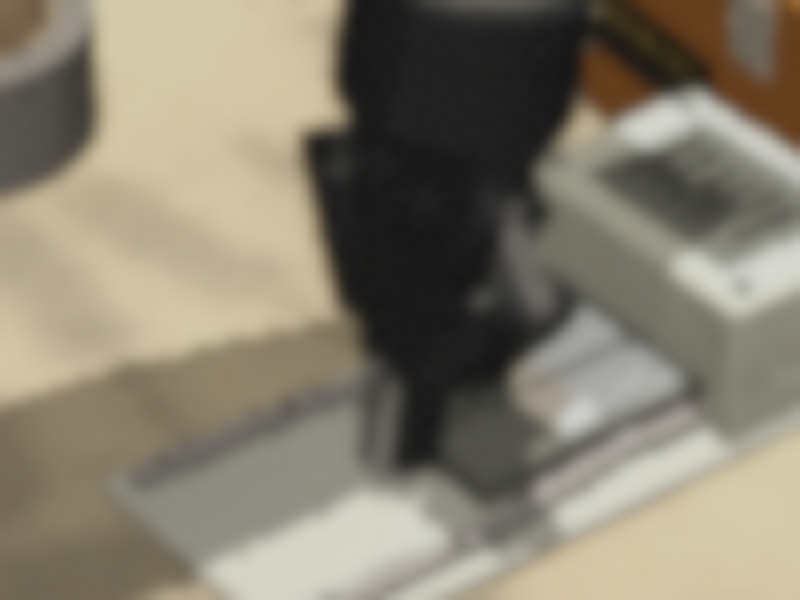

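>>> play_rows(steps=[[[0.3,-0.03,0],0,1],[[0.6,-0.06,0.05],0,1],[[0.8,-0.08,0.05],0,1],[[0.6,0,-0.5],0,1],[[0.5,0,-1.5],0,1]])

```text
time: 31.6
eef_pos: [486.3, -4.4, 3.3]
orientation: [-179.2, -10.0, 176.1]
wrist_force: [-0.7, 0.6, -0.1]
gripper_width: 0.004
```

>>> play_rows(steps=[[[0.5,0,-2.5],0,1],[[0.5,0,-3.0],0,1],[[0.5,0,-3.0],0,1],[[2.0,-1.5,-2.0],0,1],[[2.0,-2.5,0],0,1]])

```text
time: 32.02
eef_pos: [451.6, -38.2, 125.5]
orientation: [-179.3, -9.3, 176.4]
wrist_force: [1.4, -0.2, 0.3]
gripper_width: 0.002
```

>>> play_rows(steps=[[[1.5,-3.5,0],0,1],[[1.5,-3.5,0],0,1],[[1.0,-3.5,0],0,1],[[0.5,-3.5,0],0,1],[[0,-3.5,0],0,1]])

```text
time: 32.43
eef_pos: [396.6, -213.9, 144.1]
orientation: [-179.1, -8.1, 176.9]
wrist_force: [1.2, 0.3, 0.6]
gripper_width: 0.005
```

>>> play_rows(steps=[[[0,-3.5,0],0,1],[[0,-3.5,0],0,1],[[0,-3.0,0],0,1],[[0,-2.0,0],0,1],[[0,0,0],0,1]])

```text
time: 32.85
eef_pos: [389.6, -347.3, 152.6]
orientation: [-178.5, -7.2, 176.4]
wrist_force: [-0.0, 0.8, -0.0]
gripper_width: -0.002
```

```bash
python3 -c "
from h import *
togo(489,-5,0,175.97)
crop('scene',205,165,110,80,7,'ak_sc.png')
crop('top',235,150,75,115,5.2,'ak_top.png')"
```

```text
t 32.85 pos [ 389.6 -347.3  152.6] [-178.46   -7.18  176.37] F [-0.   0.8 -0. ] w -0.002 TOGO cm [-9.6  35.16 13.24] spin 0.007 q6 -34.5
```

View pics/ak_sc.png

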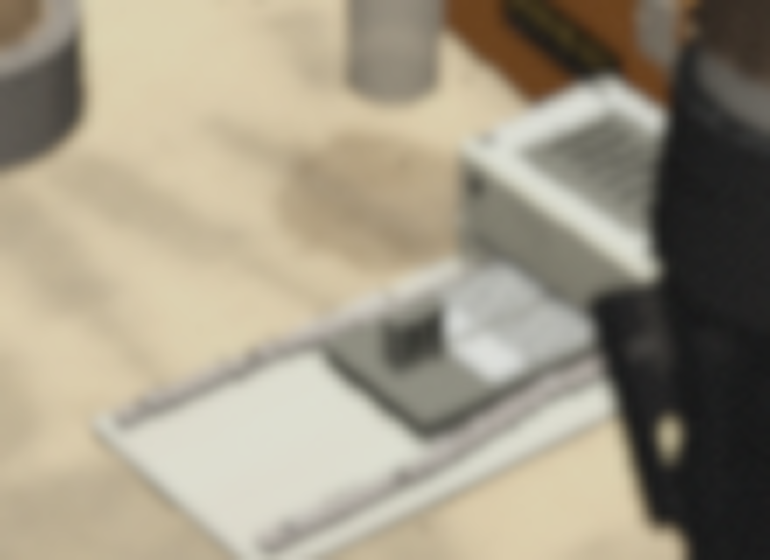

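View pics/ak_top.png

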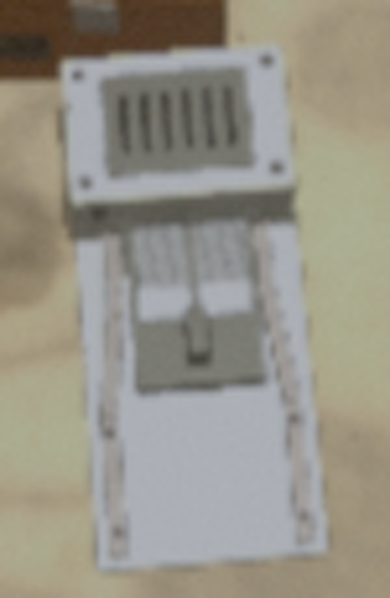

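```bash
python3 -c "
import cv2
a=cv2.imread('pics/ak_top.png')[200:590,60:350];cv2.imwrite('pics/ak2.png',cv2.resize(a,None,fx=2,fy=1.5,interpolation=cv2.INTER_CUBIC))"
python3 - <<'E'
from fit import *
t=lambda u,v:px((u,v),(235,150),5.2)
def B(u,v,z): return back(I['top'],[t(u,v)],z)[0]
f=(B(98,570,6)+B(326,551,6))/2
print("plate front mid",f, np.degrees(np.arctan2(*( (B(98,570,6)-B(326,551,6))[[0,1]]*[-1,1]))))
hb=(B(78,237,6)+B(299,224,6))/2;print("hood base mid",hb,hb-f)
for nm,a,b,z in(("rear top",(138,384),(266,377),18),("rear bot",(138,392),(266,384),6)):
    r=(B(*a,z)+B(*b,z))/2; yaw=np.radians(1.8); d=(r-f)
    print(nm,r,"reader x",-165+d[0]*np.cos(yaw)+d[1]*np.sin(yaw),"lat",-d[0]*np.sin(yaw)+d[1]*np.cos(yaw))
ht=(B(72,206,62)+B(294,191,62))/2;print("hood top front",ht,(ht-f))
E
```

```text
plate front mid [441.18207894  -4.07731522   6.        ] 1.844086010079818
hood base mid [ 6.06626204e+02 -5.50544326e-01  6.00000000e+00] [165.44412461   3.5267709    0.        ]
rear top [526.13497832  -3.61380346  18.        ] reader x -80.07446048865181 lat -2.205152004499171
rear bot [525.83073425  -3.36437214   6.        ] reader x -80.37071960650844 lat -1.9462872339831714
hood top front [602.56628836   0.79624357  62.        ] [161.38420943   4.87355879  56.        ]
```

View pics/ak2.png

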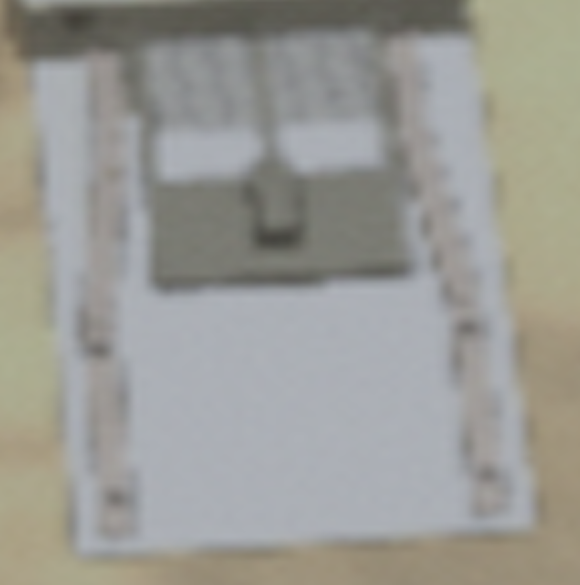

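```bash
python3 -c "
from rig import ticket
print(ticket.job_done())"
```

```text
the job is handed in; nothing more can be done
None
```

I set the carrier flat in the lane with the grip tab outside, slid it in under the hood and past the hold-down bar, and pushed until it stopped hard. I handed it in at about 33 s with the gripper clear. I believe it is home, but no sensor confirms the pin is flush.

**Position:** in the last top picture the carrier's rear face is at reader x ≈ -80 mm. That puts its origin at about -20 mm, roughly 7 mm past the end of the bar's ramp and near the shallow end of the home range. It lies flat and in line with the lane, and its sideways position (about 2 mm off centre) agrees with the lane's clearance to within about 1 mm.

**Force:** it did not move at about 10 N while gripped by the tab. It also did not move at 10.4 N pushed on the rear face, with only about 1 N of downward lean. Both are above the expected 2–5 N drag and below the stop's 20 N limit.

**What went wrong or disagreed:**
- **Tool height:** the reported height did not match the cameras. The fingertips sat roughly 25–30 mm higher than reported, so I worked from the pictures and the force readings.
- **First set-down:** the carrier landed partly on the left guide bar, so I lifted it and placed it again.
- **Tool tilt:** the tool tilted up to about 10° under the push load.
- **Scene camera:** it agrees with the top camera on the final position only to about 2 mm.
- **Bystanders:** nothing touched them as far as I saw, but I did not measure their positions again at the end.

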